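# Hold a brush post in the corner of a drum carder

## Robot

A 7-joint arm with a two-finger parallel gripper is mounted at the origin on the work surface. World frame = base frame: x ahead of the robot, y to its left, z up, the work surface at z = 0. Lengths are in m, angles in rad, forces in N, time in s.
With the tool pointing down it reaches from about 0.35 to 0.9 m from the base axis. Payload 8.1 kg.
Tool frame: the origin (TCP) lies between the finger pads; the fingertips stand 19 mm ahead of it and the grasp point (between the pads) is the TCP; z points along the fingers, y is the line along which they close (so a half turn about z gives the same grasp; the last joint's range is limited). The gripper opens to 92 mm and grips with 3 to 60 N. Pads are 19 mm wide; open, the fingers measure 130 mm over their backs; the gripper's body (75 mm by 190 mm) begins 47 mm behind the grasp point.
Start: joints at [-1.305, 0.434, 0.025, 1.573, -0.012, 1.134, -0.075], TCP at [0.225, 0.583, 0.246] pointing down, gripper open.
Joint ranges: [-2.62, 2.62], [-0.44, 2.09], [-1.27, 1.32], [0.08, 2.57], [-1.32, 4.46], [0.12, 2], [-2.74, 2.74]. Speed limits (rad/s): [2.22, 2.22, 3.01, 3.01, 3.14, 3.14, 3.14].

## Interface

Orientations are given as a 3x3 rotation matrix whose columns are the frame's x, y, z axes.
In Python, from bench import manip gives the robot as it stands. The module is installed in compiled form; this text tells all that it offers.
- The arm moves only by the tool drive_tool, never from a script. Its argument "rows" is a list that holds one entry, the list of rows, each a list of 7 numbers: the turn, a rotation vector about the tool's x, y, z in rad, then the shift along the tool's x, y, z in m, then the closure, from 0 (fully open) to 1 (shut). In form: [[[ax, ay, az, x, y, z, jaw], ...]]. A call has 1 to 12 rows; each row shifts and turns the commanded pose from where the row before left it, along the tool's axes as they then stand; what a row does not reach is not made up. A row lasts 1/10 s, in which the tool goes at most 50 mm and 8.59 degrees, less where a joint would pass 70% of its speed; a pose out of reach is approached as far as the arm can. A call is refused whole if a number of a shift passes 0.05 or a number of a turn 0.15, either way. A call with a gripper value outside its range is refused whole. The fingers move at their own pace and stop on an object; the grip force is fixed at half the most. Time passes only in rows, so rows that do not move let the fingers close. It gives the time, the measured TCP pose, the force, the opening and the grip force at its end, in the units of the state.
- manip.read_state(): the state, without advancing time (a new reading comes with each control period).
- manip.grab_frame(name): name is "scene" or "side" or "wrist"; returns a dict with "color" (384x512x3 uint8, blue, green, red), "fx", "fy", "cx", "cy" (pixels), "dist_coeffs" ([k1, k2, p1, p2, k3] as OpenCV has them; the pictures are not rectified), "eye" and "orientation" of the camera in the world. Camera axes: x right, y up, looking along -z (the intrinsics and any distortion apply to the point x, -y, -z); pixel columns grow to the right and rows downward; lengths in m; the calibration is good to about 2 mm. A picture is of the moment at which its call begins. There is no depth.
- manip.job_done(): hands the job in; it is judged then, once.
The state is a dict: "time_s": time; "qpos": joint angles; "joint_velocities": joint speeds; "joint_efforts": joint torques, N m; "position": TCP position; "tcp_rot": TCP orientation; "contact_force": force on the tool from outside, world axes, zero at the start; "wrist_torque": the same for the moment, N m; "grip_width": finger opening in m; "grip_force": force on a finger pad.
Only numpy, scipy, OpenCV 4.12 (cv2) and the standard library are available. Lean on these libraries where they do the work, as an engineer would, in place of code of your own. Each camera call takes 0.05 s, during which the arm holds its last target. There are 200 camera calls.

## Task

The feed board of the wool carder has been left standing in the open bay: take it out and lean it, sloping, against the crate of bobbins with its foot on the table. Then stand the loose brush post, slot up, on the carder's floor in the corner that has no post yet, turned like its twin with a broad face flat against the long side board, press it firmly against the side board and the end board at once, and finish there, still gripping and pressing it, so that I can drive the screws from outside. Leave the other things on the table where they are.

Things in the scene. Friction and masses are not known exactly. Their poses are not given: they have to be found in the camera images.
- carder: pale wooden drum carder under assembly, fixed: open-topped box 236 (its x) by 380 (its y) mm, turned up to about 12 degrees. Origin: centre of its underside, z up. Floor board 12 thick, boards 18 thick, rims 70 above the table. Drum, top 190 high, at y +15 to +165; side boards 135 high beyond y +20; thin roller, top 78 high, across at y -32. The open feed bay is the -y end
- twin_post: the post already fixed in the bay's other corner (carder's +x, -y): 34 (x) by 46 (y) mm, its top 152 above the table, its slot along y; origin at the centre of its foot, axes as the carder's
- corner (a point): the bay's empty corner: the point on the floor board's top (12 above the table) where the inner faces of the -x side board and the -y end board meet. Axes as the carder's: x points away from the side board, y away from the end board, z up. Both boards rise 58 above it. A post home in the corner has its centre at x 17, y 23, z 70 mm from here
- side_board: the long side board of the carder at its -x side; axes as the carder's. Origin on its inner face, at floor-board level, 80 mm along +y from the corner; rigid. A steel crank on the drum axle stands outside it at the carder's y +90, reaching out to x -200, its top 197 above the table; the big pulley is on the far (+x) side
- end_board: the short end board of the carder at its -y end; axes as the carder's. Origin on its inner face, at floor-board level, half-way across (100 mm along +x from the corner); rigid
- post_center (a point): centre (70 above its foot) of the loose brush post: pale wood, 34 (its x) by 46 (its y) by 140 (z, up) mm, about 0.15 kg, slot 12 wide, 20 deep along y across its top. Stands on the table among other things, turned up to about 30 degrees; a half turn makes no difference. Once in the corner, only its part above the boards' rims (over 58 above its foot) is free to be gripped
- post: the same post; origin at the centre of its foot
- feed_board_center (a point): centre of the feed board: flat pale wooden slab 128 (its x) by 9 (its y, thickness) by 160 (its z, height) mm, about 0.14 kg. At first it stands on the carder's floor near the empty corner and leans about 14 degrees, top towards the end board, on that board's rim: its x along the carder's x, y off the face towards the drum, z up the slope
- feed_board: the same slab; origin at the middle of its foot edge (80 below its centre along its own z)
- crate: open plywood crate of bobbins, 260 (its x) by 160 (its y) by 95 mm high, fixed to the table, turned by up to about 12 degrees. Origin: centre of its underside; z up. Its +y face looks towards the carder, with clear table before it; the bobbins lie below its rim
- offcut: bystander: pale wooden block 46 by 34 by 55 high, standing; origin under its centre
- bobbin: bystander: empty wooden bobbin 42 across, 70 high, standing; origin under its centre
- pulley: bystander: wooden disc 60 across, 20 high; origin under its centre
- card_paddle: bystander: wooden hand card (paddle) about 220 long, 18 high, lying; origin under its handle
- screwdriver: bystander: screwdriver lying
- awl: bystander: small awl, 160 long, lying
- screw_jar: bystander: glass screw jar 60 across, 75 high; origin under its centre
- mug: bystander: white mug 80 across, 90 high; origin under its centre
There are look-alikes about, which are no part of the job. What is shaped like the post but black or turquoise is not meant.

How it is judged:
By the outcome, as a careful person would: the job done as asked, in the order asked, and still so for the second after the job is handed in, while the arm keeps its last pose, push and grip.
It also fails if it takes over 64 s, if anything falls off the work surface, if the arm or the gripper's body presses on something with over 40 N, if the wrist force passes 120 N, or if a joint passes its speed limit or range.

## Working session

There is one attempt and no reset: what is moved stays moved. The work goes in short steps, Python scripts to look and compute and a tool call to move; the robot and the scene stay as the last step left them, time stands still between calls to the robot, and variables do not carry over. Pictures are saved under pics/ and viewed, at most 10 in all, crops included, and the job is handed in when it is done.

Besides the shell and the picture viewer there is one more tool, called by a JSON object that holds its "name" and its "arguments", one argument or row to a line. drive_tool: Moves the arm, as the interface text tells. Its arguments: {"type":"object","properties":{"rows":{"type":"array"}},"required":["rows"]}

```bash
mkdir -p pics; cat > h.py <<'E'
import numpy as np,cv2,pickle
from bench import manip
def grab(n,tag):
    f=manip.grab_frame(n); cv2.imwrite(f'pics/{tag}.png',f['color']); pickle.dump(f,open(f'pics/{tag}.pkl','wb')); return f
def load(tag): return pickle.load(open(f'pics/{tag}.pkl','rb'))
def K(f): return np.array([[f['fx'],0,f['cx']],[0,f['fy'],f['cy']],[0,0,1.]])
def ray(f,uv):
    p=cv2.undistortPoints(np.array([[uv]],float),K(f),np.array(f['dist_coeffs'],float))[0,0]
    d=np.array(f['orientation'])@np.array([p[0],-p[1],-1]); return np.array(f['eye']),d/np.linalg.norm(d)
def atz(f,uv,z):
    e,d=ray(f,uv); return e+d*(z-e[2])/d[2]
def tri(*obs):
    A=np.zeros((3,3));b=np.zeros(3)
    for f,uv in obs:
        e,d=ray(f,uv);P=np.eye(3)-np.outer(d,d);A+=P;b+=P@e
    x=np.linalg.solve(A,b); return x,[np.linalg.norm((np.eye(3)-np.outer(d,d))@(x-e)) for e,d in [ray(*o) for o in obs]]
def proj(f,X):
    R=np.array(f['orientation']);c=(np.atleast_2d(X)-np.array(f['eye']))@R; c=c*[1,-1,-1]
    return cv2.projectPoints(c,np.zeros(3),np.zeros(3),K(f),np.array(f['dist_coeffs'],float))[0][:,0]
E
python3 - <<'E'
from h import *
ims=[]
for n in ['scene','side','wrist']:
    f=grab(n,n+'0'); print(n,np.round(f['eye'],3),np.round(f['orientation'],2).tolist(),f['fx'],f['dist_coeffs'])
for n in ['scene','side']:
    cv2.imwrite(f'pics/{n}0b.png',cv2.resize(cv2.imread(f'pics/{n}0.png'),(800,600),interpolation=cv2.INTER_CUBIC))
s=manip.read_state(); print(s)
E
```

```text
scene [1.029 0.567 1.202] [[-0.81, -0.48, 0.34], [0.59, -0.65, 0.48], [-0.0, 0.59, 0.81]] 428.6889104575939 [0.05371513 0.         0.         0.         0.        ]
side [-0.109 -0.728  1.097] [[0.69, 0.52, -0.5], [-0.72, 0.51, -0.47], [0.0, 0.69, 0.73]] 400.0868650905753 [-0.09440805  0.          0.          0.          0.        ]
wrist [0.161 0.608 0.384] [[0.36, -0.9, -0.24], [0.93, 0.35, 0.09], [-0.0, -0.26, 0.97]] 303.01477064866776 [-0.07985503  0.          0.          0.          0.        ]
{'time_s': 0.15, 'qpos': array([-1.30459816,  0.43502604,  0.02501369,  1.57383587, -0.01162824,
        1.13401812, -0.0751253 ]), 'joint_velocities': array([ 1.90164683e-04, -2.05473754e-03,  4.46280162e-05, -3.36607533e-03,
        1.65747378e-03,  8.91427028e-04,  3.15889173e-04]), 'joint_efforts': array([ 1.37596002e-03, -6.68259645e+01,  9.85663310e-01, -3.14692891e+01,
       -6.05831668e-02,  3.94243654e-02,  9.27027577e-05]), 'position': array([0.22523786, 0.58263313, 0.24516883]), 'tcp_rot': array([[-9.32710360e-01,  3.60626234e-01, -3.21280886e-04],
       [ 3.60626364e-01,  9.32709722e-01, -1.09570608e-03],
       [-9.54785519e-05, -1.13783877e-03, -9.99999348e-01]]), 'contact_force': array([ 0.66161129, -0.12724107,  0.549963  ]), 'wrist_torque': array([-0.02299453,  0.05972051,  0.0078795 ]), 'grip_force': 0.0, 'grip_width': 0.09173272403875855}
```

View pics/scene0b.png

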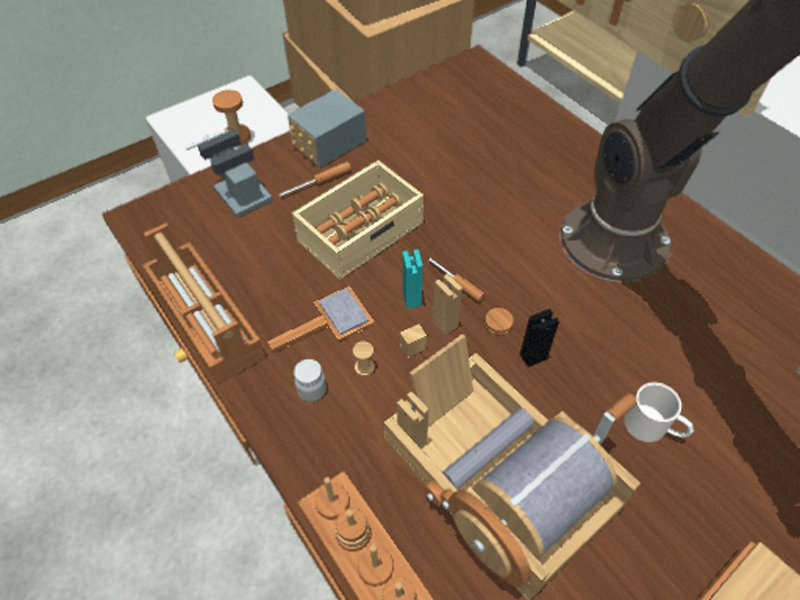

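View pics/side0b.png

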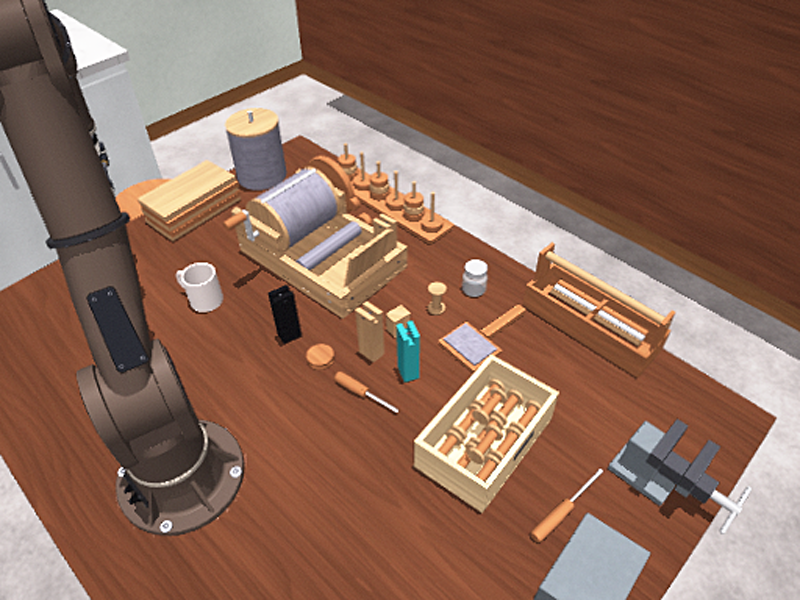

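The scene view (800 px wide) shows these post candidates: pale at (447,305), turquoise at (412,278) and black at (540,337), plus the short offcut at (413,340). In the side view they are at (370,333), (408,350), (285,315) and (398,320). I choose the tall pale slotted one. The feed board is at (443,385), the twin post at (412,420) and the crate at (358,218). Next I'll take a close crop of both views.

```bash
python3 - <<'E'
from h import *
a=cv2.imread('pics/scene0.png')[155:305,243:343];b=cv2.imread('pics/side0.png')[120:270,190:290]
m=np.hstack([cv2.resize(i,None,fx=4,fy=4,interpolation=cv2.INTER_CUBIC) for i in(a,b)]);cv2.imwrite('pics/m1.png',m)
s,d=load('scene0'),load('side0');k=.64
for n,p,q in [('crate -x?',(342,276),(485,508)),('c2',(424,202),(415,442)),('c3',(378,163),(493,358)),('c4',(293,213),(558,388)),
 ]: print(n,*tri((s,np.array(p)*k),(d,np.array(q)*k)),atz(s,np.array(p)*k,.095),atz(d,np.array(q)*k,.095))
E
```

```text
crate -x? [ 0.48107544 -0.42908617 -0.22992158] [np.float64(0.025156473272888908), np.float64(0.025156473272889033)] [ 0.61879404 -0.21786771  0.095     ] [ 0.32100027 -0.49091214  0.095     ]
c2 [ 0.33896014 -0.30520265  0.0754683 ] [np.float64(0.0026481104711993174), np.float64(0.0026481104711992415)] [ 0.34906903 -0.2882482   0.095     ] [ 0.33240319 -0.31494821  0.095     ]
c3 [ 0.46330094 -0.3427868   0.24172516] [np.float64(0.024872313547967068), np.float64(0.024872313547967147)] [ 0.35999207 -0.45707343  0.095     ] [ 0.58606059 -0.29397476  0.095     ]
c4 [ 0.61167627 -0.43466927  0.09817156] [np.float64(0.002250306726601298), np.float64(0.002250306726601196)] [ 0.60917375 -0.4354491   0.095     ] [ 0.61605588 -0.43497977  0.095     ]
```

View pics/m1.png

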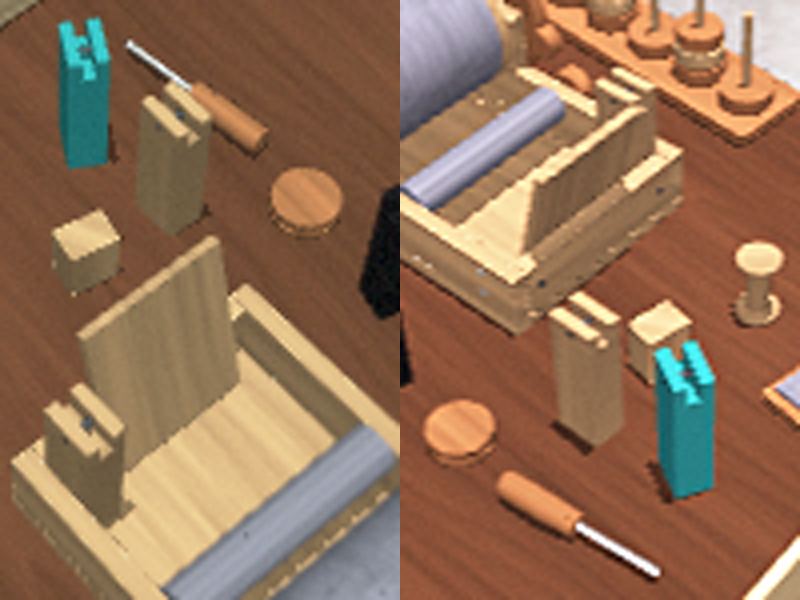

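Crop: the pale post with a slotted top is at crop (175,160) scene and (590,370) side. It is clearly not the turquoise or black one, nor the short offcut. The feed board leans on the end board, with its top edge from (80,335) to (215,237), and the corner behind it is empty.

```bash
cat > fit.py <<'E'
from h import *
from scipy.optimize import least_squares
from scipy.spatial.transform import Rotation as Ro
s,d=load('scene0'),load('side0')
S=lambda u,v:(s,(243+u/4,155+v/4)); D=lambda u,v:(d,(190+(u-400)/4,120+v/4))
A=lambda u,v:(s,(u*.64,v*.64)); B=lambda u,v:(d,(u*.64,v*.64))
def T(p,X): return Ro.from_euler('z',p[2]).apply(X)+[p[0],p[1],0]
def fit(name,obs,p0s):
    best=None
    for p0 in p0s:
        r=least_squares(lambda p:np.concatenate([(proj(o[0],T(p,np.array(X)/1000.))[0]-o[1]) for X,o in obs]),p0,loss='soft_l1')
        if best is None or r.cost<best.cost: best=r
    print(name,best.x.round(4),'yaw deg',np.degrees(best.x[2]).round(1),'res',best.fun.round(1).tolist()); return best.x
E
cat > run.py <<'E'
from fit import *
y0s=np.radians(range(-180,180,30))
car=fit('carder',[((118,-190,70),S(14,464)),((-118,-190,70),S(245,287)),((118,-190,0),S(17,500)),((-118,-190,70),D(525,287)),((118,-190,70),D(682,150)),((-118,-190,0),D(518,333)),((118,-190,0),D(683,198)),
 ],[(.5,.2,a) for a in y0s])
post=fit('post',[((-17,-23,140),S(143,97)),((17,-23,140),S(168,84)),((17,23,140),S(212,120)),((-17,23,140),S(187,143)),
 ((-17,23,0),S(173,235)),((-17,-23,0),S(137,203)),((17,23,0),S(205,205)),
 ((17,23,140),D(553,312)),((-17,23,140),D(577,293)),((-17,-23,140),D(621,325)),((17,-23,140),D(597,350)),((17,-23,0),D(598,447)),((17,23,0),D(555,415)),((-17,-23,0),D(621,432))],[(.5,.0,a) for a in y0s])
cr=fit('crate',[((-130,80,0),B(485,508)),((-130,80,95),B(487,478)),((-130,-80,95),B(415,442)),((130,80,95),B(558,388)),((130,80,0),A(342,276)),((130,-80,95),A(293,213)),((-130,80,95),A(424,202)),((-130,-80,95),A(378,163)),((130,80,95),A(341,245)),((130,-80,95),B(493,358))],[(.45,-.3,a) for a in y0s])
E
python3 run.py
```

```text
carder [0.601  0.2792 0.0861] yaw deg 4.9 res [-0.7, -0.6, -0.2, -2.1, -0.9, 0.7, -3.1, -1.4, -0.7, -0.8, 0.1, 0.3, -0.8, 0.3]
post [ 0.4727 -0.0449  1.3311] yaw deg 76.3 res [-0.6, 0.1, -2.4, 11.4, 0.1, -2.1, 1.7, -15.8, 2.7, -13.3, -0.6, -1.1, -1.1, 1.8, -1.3, 0.2, -2.3, 11.5, -1.0, -2.1, -0.2, -14.7, 1.3, -11.8, 0.7, 1.6, 0.4, -1.8]
crate [ 0.4659 -0.382   0.1655] yaw deg 9.5 res [-44.5, -22.3, -45.6, -19.3, 49.4, 32.8, -45.6, -20.4, 1.2, 0.3, -0.1, -0.9, -0.6, -8.7, -1.8, -4.7, -0.3, 2.7, 41.2, 21.7]
```

```bash
cat > run.py <<'E'
from fit import *
y0s=np.radians(range(-90,90,30))
post=fit('post',[((17,-23,140),S(143,97)),((-17,-23,140),S(168,84)),((-17,23,140),S(212,120)),((17,23,140),S(187,143)),
 ((17,23,0),S(173,235)),((17,-23,0),S(137,203)),((-17,23,0),S(205,205)),
 ((-17,23,140),D(553,312)),((17,23,140),D(577,293)),((17,-23,140),D(621,325)),((-17,-23,140),D(597,350)),((-17,-23,0),D(598,447)),((-17,23,0),D(555,415)),((17,-23,0),D(621,432))],[(.5,.0,a) for a in y0s])
cr=fit('crate',[((-130,-80,0),B(485,508)),((-130,-80,95),B(487,478)),((-130,80,95),B(415,442)),((130,-80,95),B(558,388)),((130,80,0),A(342,276)),((130,-80,95),A(293,213)),((-130,80,95),A(424,202)),((-130,-80,95),A(378,163)),((130,80,95),A(341,245)),((130,80,95),B(493,358))],[(.45,-.3,a) for a in y0s])
car=np.array([.601,.2792,.0861])
def lim(p):
    t,yy,th=p; X=np.array([[x,0,z] for x in(-64,64) for z in(0,160)])/1000.
    return X
# feed board: top edge corners + visible foot corner triangulated
print('fb top -x',*tri(S(215,237),D(538,180)),'top +x',*tri(S(80,337),D(645,108)))
R=Ro.from_euler('z',-car[2])
for n,o in [('topR',[S(215,237),D(538,180)]),('topL',[S(80,337),D(645,108)]),('footR',[S(240,383),D(524,250)])]:
    print(n,(R.apply(tri(*o)[0]-[car[0],car[1],0])*1000).round(0))
print('corner',T(car,np.array([-.1,-.172,.012])),'twin',T(car,np.array([.083,-.149,0])), 'postcentre',T(car,np.array([-.083,-.149,0])))
print('twin top center check px',proj(s,T(car,np.array([.083,-.149,.152])))-[243,155],proj(d,T(car,np.array([.083,-.149,.152])))-[190,120])
print('footR z=12 from scene', R.apply(atz(*S(240,383),.012)-[car[0],car[1],0]), R.apply(atz(*D(524,250),.012)-[car[0],car[1],0]))
E
python3 run.py
```

```text
post [ 0.473  -0.0444  0.0956] yaw deg 5.5 res [-0.6, 0.5, 1.0, -1.8, 0.2, -2.2, -1.4, -2.2, -0.3, -0.2, -0.6, -0.7, -1.0, 1.7, -1.4, 0.3, -0.6, -0.8, -1.0, -2.5, -1.8, -2.7, -0.2, 0.1, 0.7, 1.7, 0.3, -2.1]
crate [ 0.4727 -0.3735  0.1299] yaw deg 7.4 res [-1.3, 2.0, 0.5, 6.0, -0.7, -1.1, -0.5, 1.0, -0.6, 2.4, -0.8, 0.3, -0.3, -5.5, -0.6, -2.5, -2.1, 4.9, -3.0, -3.7]
fb top -x [0.53945071 0.08077343 0.16582097] [np.float64(0.0007428552692875872), np.float64(0.0007428552692876893)] top +x [0.66999196 0.08653638 0.16451621] [np.float64(0.0048957355511078295), np.float64(0.004895735551107934)]
topR [ -78. -192.  166.]
topL [  52. -198.  165.]
footR [ -63. -142.   37.]
corner [0.51616134 0.09923778 0.012     ] twin [0.6965056  0.13788942 0.        ] postcentre [0.53112051 0.12361447 0.        ]
twin top center check px [[ 21.55932962 104.6565556 ]] [[55.35576705 20.34268811]]
footR z=12 from scene [-0.07732645 -0.14655733  0.012     ] [-0.04193687 -0.12697832  0.012     ]
```

{"name": "drive_tool", "arguments": {
  "rows": [
    [[0,0,-0.15,0,0,-0.025,0.3],[0,0,-0.15,0,0,-0.025,0.3],[0,0,-0.15,0,0,-0.025,0.3],[0,0,0,-0.025,-0.04,0,0.3],[0,0,0,-0.025,-0.04,0,0.3],[0,0,0,-0.025,-0.04,0,0.3],[0,0,0,-0.025,-0.04,0,0.3],[0,0,0,-0.025,-0.04,0,0.3],[0,0,0,-0.025,-0.04,0,0.3],[0,0,0,-0.025,-0.04,0,0.3],[0,0,0,-0.025,-0.04,0,0.3],[0,0,0,-0.025,-0.04,0,0.3]]
  ]
}}

```text
time_s: 1.35
position: [0.4795, 0.2406, 0.3207]
tcp_rot: [[-0.997, -0.081, -0.0], [-0.081, 0.997, 0.0], [0.0, 0.0, -1.0]]
contact_force: [0.0, 0.3, 0.0]
grip_width: 0.0642
grip_force: 0.0
```

{"name": "drive_tool", "arguments": {
  "rows": [
    [[0,0,0,-0.025,-0.04,0,0.4],[0,0,0,-0.025,-0.04,0,0.4],[0,0,0,-0.025,-0.04,0,0.4],[0,0,0,-0.025,-0.03,0,0.4],[0,0,0,0,0,0,0.4],[0,0,0,0,0,0,0.4]]
  ]
}}

```text
time_s: 1.95
position: [0.5907, 0.1002, 0.3201]
tcp_rot: [[-0.997, -0.079, -0.001], [-0.079, 0.997, -0.0], [0.001, -0.0, -1.0]]
contact_force: [-0.9, 0.5, -0.2]
grip_width: 0.0553
grip_force: 0.0
```

```bash
python3 - <<'E'
from h import *
f=grab('wrist','w1'); cv2.imwrite('pics/w1b.png',cv2.resize(f['color'],(800,600),interpolation=cv2.INTER_CUBIC))
s=manip.read_state();print(s['position'],s['tcp_rot'].round(3).tolist(),s['time_s'],s['grip_width'])
E
```

```text
[0.59012394 0.10166255 0.32027594] [[-0.997, -0.081, -0.001], [-0.081, 0.997, 0.0], [0.001, 0.001, -1.0]] 2.0 0.05564051592084468
```

View pics/w1b.png

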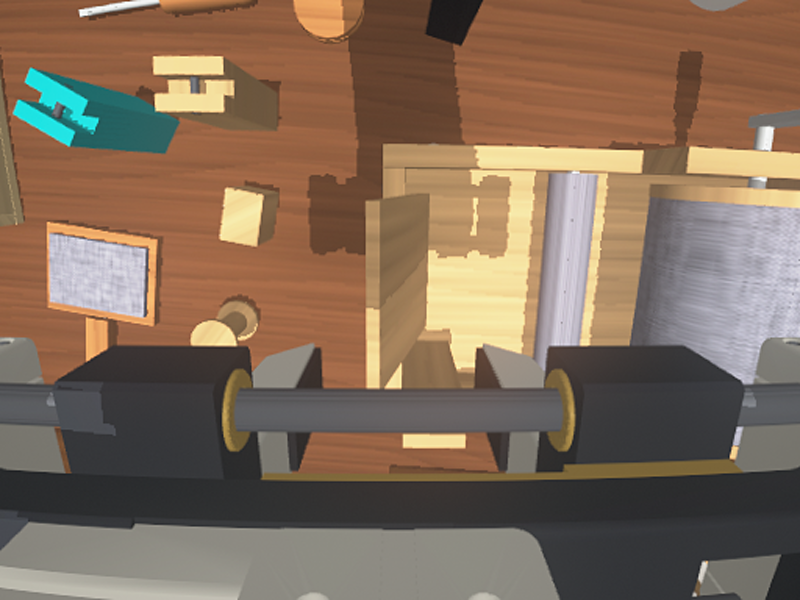

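The wrist view shows the pale post top with corners (153,57), (223,57), (223,111) and (155,111). The board's top edge is at x≈366–380 px from (370,200) downwards, its foot is at (428,193), the carder's outer corner is at (383,145), and the inner corner lies near (405,168).

```bash
python3 - <<'E'
from fit import *
w=load('w1');W=lambda u,v:(w,(u*.64,v*.64))
y0=[(.47,-.04,a) for a in (-.5,-.2,0,.2,.5)]
post=fit('post',[((17,-23,140),S(143,97)),((-17,-23,140),S(168,84)),((-17,23,140),S(212,120)),((17,23,0),S(173,235)),
 ((-17,23,140),D(553,312)),((17,-23,140),D(621,325)),((-17,-23,0),D(598,447)),
 ((-17,-23,140),W(153,57)),((-17,23,140),W(223,57)),((17,23,140),W(223,111)),((17,-23,140),W(155,111))],y0)
for p in [(153,57),(223,57),(223,111),(155,111)]: print(atz(*W(*p),.14))
for n,o in [('post top',[W(155,111),S(143,97)]),('fb top',[W(372,200),S(215,237),D(538,180)]),('rim',[W(383,145),S(245,287),D(525,287)])]: print(n,*tri(*o))
car=fit('carder',[((118,-190,70),S(14,464)),((-118,-190,70),S(245,287)),((-118,-190,70),W(383,145)),((-100,-172,70),W(405,167)),((-118,20,70),W(686,147)),((-118,-190,70),D(525,287)),((118,-190,70),D(682,150)),((118,-190,0),D(683,198)),
 ],[(.6,.28,a) for a in (-.2,0,.1,.2)])
R=Ro.from_euler('z',-car[2])
L=lambda X:(R.apply(X-[car[0],car[1],0])*1000).round(1)
print('fb top',L(tri(W(372,200),S(215,237))[0]),L(atz(*W(366,200),.166)),L(atz(*W(366,386),.166)),'foot',L(atz(*W(428,193),.014)))
print('turq foot',[atz(*W(*p),0) for p in [(165,153),(178,120)]],'awl/screwdriver tip',atz(*W(80,13),.01), 'paddle',atz(*W(48,223),.018))
cr=np.array([.4727,-.3735,.1299]);print('crate +y corners',T(cr,np.array([[-.13,.08,.0],[.13,.08,0]])),'w crate px',atz(*W(20,222),.095),atz(*W(5,60),.095))
E
```

```text
post [ 0.4745 -0.0427  0.0376] yaw deg 2.2 res [-0.5, 0.7, 1.5, -1.3, 0.1, -1.2, -0.8, 0.4, -1.4, -0.5, -1.1, -2.6, -0.7, -0.4, -0.4, -0.4, -0.4, -0.3, 0.3, 0.8, -0.2, 0.2]
[ 0.45870872 -0.06586542  0.14      ]
[ 0.45686695 -0.01989098  0.14      ]
[ 0.4898619  -0.01940611  0.14      ]
[ 0.49211185 -0.06482585  0.14      ]
post top [ 0.49282904 -0.06168353  0.14698059] [np.float64(0.00034070626726418894), np.float64(0.000340706267264077)]
fb top [0.53903327 0.08103201 0.16571314] [np.float64(0.0009692619418648042), np.float64(0.00026412491054405836), np.float64(0.0012309109917758984)]
rim [0.50271133 0.07952041 0.06052787] [np.float64(0.004373641621415116), np.float64(0.003804729743538285), np.float64(0.008172934444821974)]
carder [0.6017 0.2816 0.0817] yaw deg 4.7 res [-0.3, -0.2, 0.4, -1.4, -0.1, -0.3, 0.5, 0.5, -27.2, 0.2, -3.7, -1.7, -1.0, -1.1, -1.2, 0.1]
fb top [ -79.4 -194.5  165.4] [ -79.6 -197.8  166. ] [  43.3 -200.2  166. ] foot [ -78.2 -150.5   14. ]
turq foot [array([ 0.51676908, -0.12621822,  0.        ]), array([ 0.48589211, -0.11304749,  0.        ])] awl/screwdriver tip [ 0.39590298 -0.20195101  0.01      ] paddle [ 0.58844654 -0.23872576  0.018     ]
crate +y corners [[ 0.33343247 -0.31101356  0.        ]
 [ 0.59124193 -0.27733446  0.        ]] w crate px [ 0.57749425 -0.20538907  0.095     ] [ 0.45349613 -0.20934181  0.095     ]
```

{"name": "drive_tool", "arguments": {
  "rows": [
    [[-0.122,0,0,0,0,0,0.4],[-0.122,0,0,0,0,0,0.4],[0,0,0,-0.003,-0.0135,0.027,0.4],[0,0,0,-0.003,-0.0135,0.027,0.4],[0,0,0,-0.003,-0.0135,0.027,0.4],[0,0,0,-0.002,-0.0135,0.028,0.4],[0,0,0,0,0,0.02,0.4],[0,0,0,0,0,0.02,0.4],[0,0,0,0,0,0.02,0.4],[0,0,0,0,0,0,0.4]]
  ]
}}

```text
time_s: 3.0
position: [0.5999, 0.0932, 0.1415]
tcp_rot: [[-0.996, -0.081, -0.025], [-0.085, 0.967, 0.242], [0.005, 0.243, -0.97]]
contact_force: [-0.8, 0.5, -0.2]
grip_width: 0.0551
grip_force: 0.0
```

```bash
python3 - <<'E'
from h import *
f=grab('wrist','w2');g=grab('side','s2')
m=np.hstack([cv2.resize(f['color'],(420,315)),cv2.resize(g['color'][100:220,170:290],(380,380))[:315]]);
cv2.imwrite('pics/m2.png',m)
s=manip.read_state();print(s['position'],s['tcp_rot'].round(3).tolist(),s['contact_force'])
E
```

```text
[0.60198415 0.09166127 0.14415016] [[-0.997, -0.08, -0.021], [-0.083, 0.967, 0.241], [0.0, 0.242, -0.97]] [ 0.40699341  0.13964887 -0.39399514]
```

View pics/m2.png

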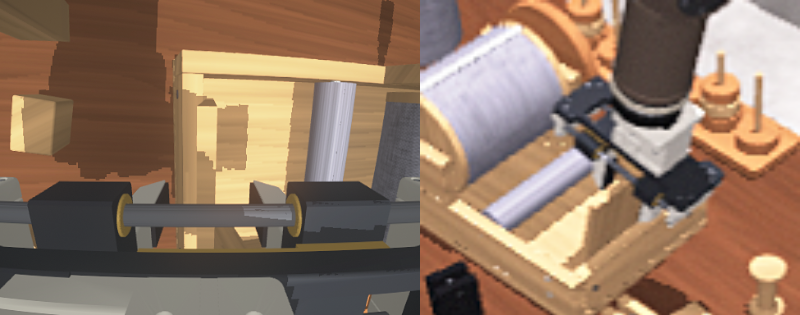

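The wrist view (left half) shows the board at x≈195–215 px, between the fingers at 165 and 250. Closing and lifting.

{"name": "drive_tool", "arguments": {
  "rows": [
    [[0,0,0,0,0,0,1],[0,0,0,0,0,0,1],[0,0,0,0,0,0,1],[0,0,0,0,0,0,1],[0,0,0,0,0,0,1],[0,0,0,0,0,0,1],[0,0,0,0,0,0,1],[0,0,0,0,0,0,1]]
  ]
}}

```text
time_s: 3.9
position: [0.6025, 0.0915, 0.144]
tcp_rot: [[-0.997, -0.079, -0.02], [-0.082, 0.967, 0.242], [-0.0, 0.243, -0.97]]
contact_force: [0.1, 4.2, 2.6]
grip_width: 0.0089
grip_force: 29.9
```

{"name": "drive_tool", "arguments": {
  "rows": [
    [[0,0,0,0,0.003,-0.012,1],[0,0,0,0,0.005,-0.02,1],[0,0,0,0,0.01,-0.04,1],[0,0,0,0,0.01,-0.04,1],[0,0,0,0,0.01,-0.04,1],[0,0,0,0,0.004,-0.016,1],[0,0,0,0,0,0,1]]
  ]
}}

```text
time_s: 4.6
position: [0.6038, 0.0896, 0.3204]
tcp_rot: [[-0.997, -0.079, -0.014], [-0.08, 0.967, 0.24], [-0.006, 0.241, -0.971]]
contact_force: [-0.6, 0.0, -1.4]
grip_width: 0.0088
grip_force: 30.0
```

```bash
cat >> h.py <<'E'
def look(tags):
    for t in tags: grab({'w':'wrist','s':'side','c':'scene'}[t[0]],t)
    s=manip.read_state(); print(s['position'].round(4),s['tcp_rot'].round(3).tolist(),'F',s['contact_force'].round(1),'w',round(s['grip_width'],4),s['time_s'],'q',s['qpos'].round(2))
    return s
E
python3 - <<'E'
from h import *
look(['w3','c3','s3'])
m=np.hstack([cv2.resize(load('w3')['color'],(400,300)),cv2.resize(load('s3')['color'],(400,300))])
cr=load('c3')['color'][60:285,170:470]
m=np.vstack([m,np.hstack([cv2.resize(cr,(400,300)),cv2.resize(load('s3')['color'][100:250,150:350],(400,300))])]);cv2.imwrite('pics/m3.png',m)
E
```

```text
[0.6017 0.0901 0.3154] [[-0.997, -0.078, -0.022], [-0.081, 0.967, 0.24], [0.002, 0.241, -0.971]] F [-0.6  0.9 -2.4] w 0.0087 4.75 q [-0.23  0.37  0.19  1.54 -0.32  1.27  1.7 ]
```

View pics/m3.png

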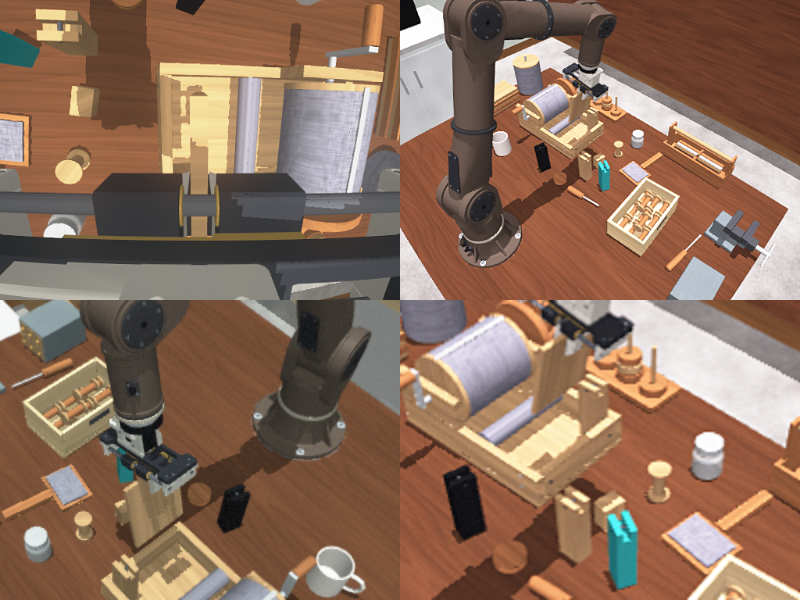

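{"name": "drive_tool", "arguments": {
  "rows": [
    [[0,0,0,0.01,-0.017,-0.004,1],[0,0,0,0.02,-0.033,-0.0085,1],[0,0,0,0.02,-0.033,-0.0085,1],[0,0,0,0.02,-0.033,-0.0085,1],[0,0,0,0.02,-0.033,-0.0085,1],[0,0,0,0.02,-0.033,-0.0085,1],[0,0,0,0.02,-0.033,-0.0085,1],[0,0,0,0.02,-0.033,-0.0085,1],[0,0,0,0.015,-0.02,-0.004,1],[-0.087,0,0,0,0,0,1],[0,0,0,0,0,0,1]]
  ]
}}

```text
time_s: 5.85
position: [0.4589, -0.2003, 0.3155]
tcp_rot: [[-0.997, -0.071, -0.029], [-0.076, 0.942, 0.326], [0.004, 0.327, -0.945]]
contact_force: [0.8, 0.0, -1.7]
grip_width: 0.0088
grip_force: 30.0
```

```bash
python3 - <<'E'
from h import *
look(['w4'])
m=cv2.resize(load('w4')['color'],(800,600));cv2.imwrite('pics/m4.png',m)
E
```

```text
[ 0.4596 -0.1993  0.3157] [[-0.997, -0.073, -0.029], [-0.078, 0.943, 0.324], [0.004, 0.325, -0.946]] F [-0.2  0.2 -1.9] w 0.0087 5.9 q [ 0.24  0.3   0.33  1.67 -0.36  1.41  2.32]
```

View pics/m4.png

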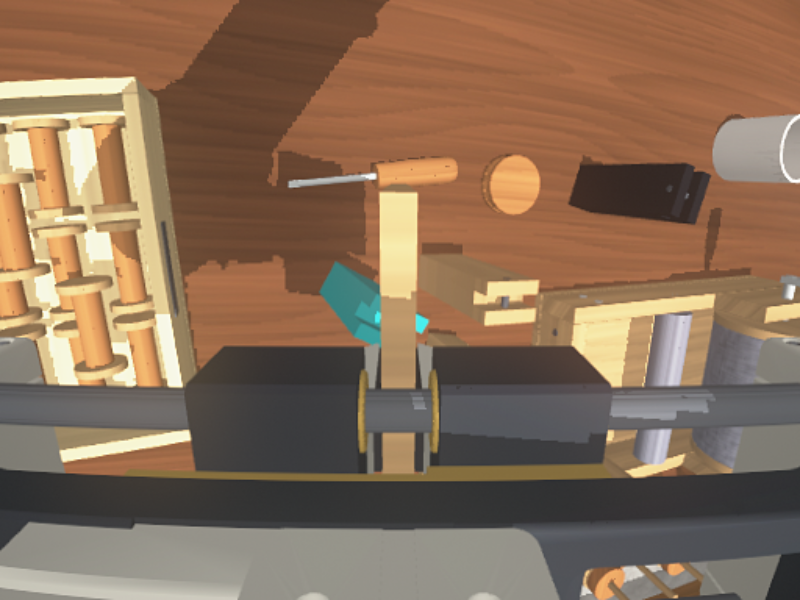

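The wrist view shows the board held with its face edge-on at (400,280). The crate's rim corner (-x,+y) is at (136,78), with that corner's bottom at (158,98). The screwdriver tip is at (290,183), clear of the landing strip.

```bash
python3 - <<'E'
from fit import *
w1,w4=load('w1'),load('w4');W=lambda u,v:(w4,(u*.64,v*.64));V=lambda u,v:(w1,(u*.64,v*.64))
print(atz(*W(136,78),.095),atz(*W(158,98),0),atz(*V(20,222),0),atz(*W(190,430),.095),'tip',atz(*W(290,183),.005))
cr=fit('crate',[((-130,-80,0),B(485,508)),((-130,80,95),B(415,442)),((130,-80,95),B(558,388)),((130,80,0),A(342,276)),((130,-80,95),A(293,213)),((-130,80,95),A(424,202)),((-130,80,95),W(136,78)),((-130,80,0),W(158,98)),((130,80,95),W(190,430)),((130,80,0),V(20,222))],[(.45,-.3,a) for a in (0,.1,.2)])
s=manip.read_state();p=s['position'];R=s['tcp_rot']
th=np.radians(19);yaw=cr[2]
Rc=Ro.from_euler('z',yaw).as_matrix()
bz=Rc@[0,-np.sin(th),np.cos(th)]; Rt=np.column_stack([-Rc[:,0],Rc@[0,np.cos(th),np.sin(th)],-bz])
for gap in (.0,.0):
    foot=T(cr,np.array([0,.08+.095*np.tan(th)+.0045/np.cos(th)+.003,0.0015]))
    tgt=foot+bz*.137
pre=tgt+[0,0,.04]
print('rotvec tool',Ro.from_matrix(R.T@Rt).as_rotvec().round(3),'foot',foot,'tgt',tgt,'shift',(Rt.T@(pre-p)).round(4),'down .04',(Rt.T@[0,0,-.04]).round(4))
E
```

```text
[ 0.3346665  -0.30904785  0.095     ] [ 0.33275038 -0.3082208   0.        ] [ 0.59187715 -0.28403226  0.        ] [ 0.58301649 -0.28181228  0.095     ] tip [ 0.39557972 -0.19865757  0.005     ]
crate [ 0.4711 -0.3749  0.1064] yaw deg 6.1 res [-2.6, 2.6, -1.2, -1.4, 0.2, 2.4, -1.4, 1.7, -0.7, -0.9, -0.0, -5.2, -0.1, -1.4, -0.8, 0.4, 0.6, 6.6, 1.4, 0.1]
rotvec tool [-0.001  0.006 -0.028] foot [ 0.45832661 -0.25511985  0.0015    ] tgt [ 0.46306239 -0.29947056  0.13103604] shift [ 0.0072 -0.1416  0.1043] down .04 [ 0.     -0.013   0.0378]
```

{"name": "drive_tool", "arguments": {
  "rows": [
    [[0,0,-0.028,0,0,0,1],[0,0,0,0.0015,-0.028,0.021,1],[0,0,0,0.0015,-0.028,0.021,1],[0,0,0,0.0015,-0.028,0.021,1],[0,0,0,0.0015,-0.028,0.021,1],[0,0,0,0.0015,-0.0295,0.0205,1],[0,0,0,0,0,0,1],[0,0,0,0,-0.0033,0.0095,1],[0,0,0,0,-0.0033,0.0095,1],[0,0,0,0,-0.0025,0.0075,1],[0,0,0,0,0,0,1],[0,0,0,0,0,0,1]]
  ]
}}

```text
time_s: 7.1
position: [0.4655, -0.2979, 0.145]
tcp_rot: [[-0.994, -0.105, -0.026], [-0.108, 0.94, 0.324], [-0.009, 0.325, -0.946]]
contact_force: [-0.1, -0.5, -1.0]
grip_width: 0.0092
grip_force: 30.0
```

{"name": "drive_tool", "arguments": {
  "rows": [
    [[0,0,0,0,-0.0016,0.0047,1],[0,0,0,0,-0.0016,0.0047,1],[0,0,0,0,-0.0007,0.0019,1],[0,0,0,0,0,0,1]]
  ]
}}

```text
time_s: 7.5
position: [0.4652, -0.2981, 0.1324]
tcp_rot: [[-0.994, -0.104, -0.027], [-0.107, 0.94, 0.324], [-0.009, 0.325, -0.946]]
contact_force: [-1.2, -0.6, -0.9]
grip_width: 0.009
grip_force: 30.0
```

{"name": "drive_tool", "arguments": {
  "rows": [
    [[0,0,0,0,-0.0007,0.0019,1],[0,0,0,0,0,0,1]]
  ]
}}

```text
time_s: 7.7
position: [0.4653, -0.2983, 0.1306]
tcp_rot: [[-0.994, -0.104, -0.026], [-0.107, 0.94, 0.324], [-0.009, 0.325, -0.946]]
contact_force: [0.3, 0.2, -1.4]
grip_width: 0.0091
grip_force: 30.0
```

{"name": "drive_tool", "arguments": {
  "rows": [
    [[0,0,0,0,-0.0007,0.0019,1],[0,0,0,0,0,0,1]]
  ]
}}

```text
time_s: 7.9
position: [0.4659, -0.2984, 0.1294]
tcp_rot: [[-0.994, -0.105, -0.025], [-0.107, 0.94, 0.324], [-0.01, 0.325, -0.946]]
contact_force: [0.7, -1.2, 5.2]
grip_width: 0.0092
grip_force: 30.0
```

{"name": "drive_tool", "arguments": {
  "rows": [
    [[0,0,0,0,-0.0007,0.0019,1],[0,0,0,0,0,0,1]]
  ]
}}

```text
time_s: 8.1
position: [0.4668, -0.2986, 0.1288]
tcp_rot: [[-0.994, -0.106, -0.023], [-0.107, 0.94, 0.324], [-0.012, 0.325, -0.946]]
contact_force: [1.2, 0.1, 16.4]
grip_width: 0.0088
grip_force: 30.0
```

{"name": "drive_tool", "arguments": {
  "rows": [
    [[0,0,0,0,0.0005,-0.0013,1],[0,0,0,0,0,0,0.9],[0,0,0,0,0,0,0.8],[0,0,0,0,0,0,0.65],[0,0,0,0,0,0,0.65],[0,0,0,0,0,0,0.65],[0,0,0,0,0,0,0.65]]
  ]
}}

```text
time_s: 8.8
position: [0.4653, -0.2983, 0.1279]
tcp_rot: [[-0.994, -0.104, -0.027], [-0.107, 0.94, 0.324], [-0.009, 0.325, -0.946]]
contact_force: [-0.8, 0.1, 0.9]
grip_width: 0.032
grip_force: 0.0
```

{"name": "drive_tool", "arguments": {
  "rows": [
    [[0,0,0,0,0,-0.01,0.65],[0,0,0,0,0,-0.02,0.65],[0,0,0,0,0,-0.03,0.65],[0,0,0,0,0,-0.03,0.65],[0,0,0,0,0,-0.03,0.65],[0.14,0,0,0,0,-0.03,0.65],[0.14,0,0,0,0,0,0.65],[0.05,0,0,0,0,0,0.3],[0,0,0,0,0,0,0.3]]
  ]
}}

```text
time_s: 9.7
position: [0.47, -0.3451, 0.2713]
tcp_rot: [[-0.994, -0.111, 0.011], [-0.11, 0.994, 0.002], [-0.011, 0.0, -1.0]]
contact_force: [-0.3, 1.2, 1.0]
grip_width: 0.0437
grip_force: 0.0
```

```bash
python3 - <<'E'
from h import *
look(['w5','c5','s5'])
m=np.hstack([cv2.resize(load('c5')['color'][70:230,150:363],(400,300)),cv2.resize(load('s5')['color'][190:340,220:420],(400,300))])
m=np.vstack([m,np.hstack([cv2.resize(load('w5')['color'],(400,300)),cv2.resize(load('s5')['color'],(400,300))])]);cv2.imwrite('pics/m5.png',m)
E
```

```text
[ 0.469  -0.3475  0.2701] [[-0.994, -0.106, 0.008], [-0.106, 0.994, 0.003], [-0.009, 0.002, -1.0]] F [-0.1  0.4 -0. ] w 0.0559 9.85 q [ 0.24  0.36  0.42  1.67 -0.17  1.14  2.39]
```

View pics/m5.png

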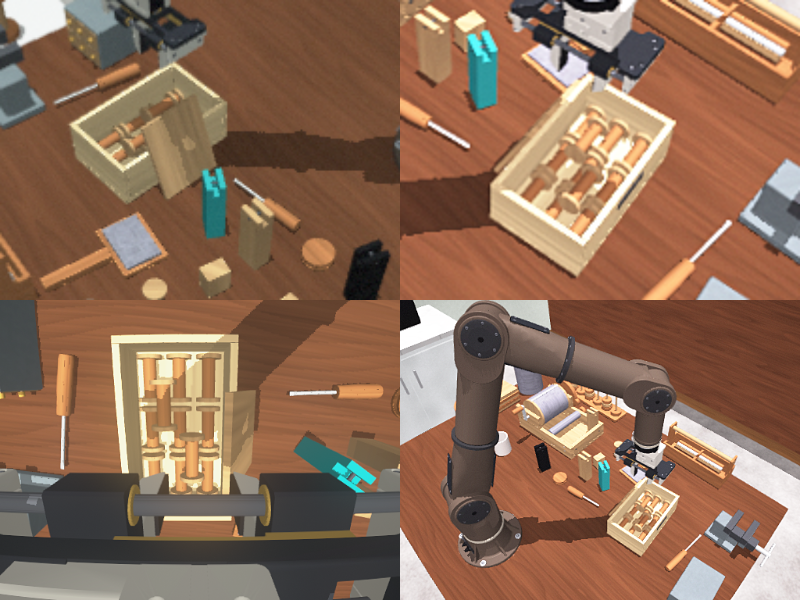

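Top left shows the board leaning on the crate's +y rim with its foot on the table, and the bystanders untouched. Next is the post. First I'll check how much room the turquoise one leaves the fingers.

```bash
python3 - <<'E'
from h import *
w=load('w1');s=load('scene0')
for p in [(28,68),(90,82),(98,120),(70,147),(14,110)]: print(atz(w,(p[0]*.64,p[1]*.64),.14).round(4))
E
```

```text
[ 0.4672 -0.1542  0.14  ]
[ 0.4754 -0.1094  0.14  ]
[ 0.4994 -0.1046  0.14  ]
[ 0.5177 -0.1256  0.14  ]
[ 0.4945 -0.1663  0.14  ]
```

{"name": "drive_tool", "arguments": {
  "rows": [
    [[0,0,0.063,0,0,0,0.2],[0,0,0,-0.002,0.02,0,0.2],[0,0,0,-0.002,0.038,0,0.2],[0,0,0,-0.003,0.038,0,0.2],[0,0,0,-0.003,0.038,0,0.2],[0,0,0,-0.003,0.038,0,0.2],[0,0,0,-0.002,0.038,0,0.2],[0,0,0,-0.002,0.038,0,0.2],[0,0,0,-0.002,0.038,0,0.2],[0,0,0,0,0.019,0,0.2],[0,0,0,0,0,0,0.2],[0,0,0,0,0,0,0.2]]
  ]
}}

```text
time_s: 11.05
position: [0.4749, -0.0425, 0.2704]
tcp_rot: [[-0.999, -0.043, 0.008], [-0.043, 0.999, 0.002], [-0.008, 0.001, -1.0]]
contact_force: [0.4, -0.3, -0.6]
grip_width: 0.0735
grip_force: 0.0
```

{"name": "drive_tool", "arguments": {
  "rows": [
    [[0,0.008,0,0,0,0,0.32],[0,0,0,0,0,0.03,0.32],[0,0,0,0,0,0.03,0.32],[0,0,0,0,0,0.03,0.32],[0,0,0,0,0,0.02,0.32],[0,0,0,0,0,0.02,0.32],[0,0,0,0,0,0.02,0.32],[0,0,0,0,0,0.018,0.32],[0,0,0,0,0,0,0.32],[0,0,0,0,0,0,0.32]]
  ]
}}

```text
time_s: 12.05
position: [0.4749, -0.0423, 0.1027]
tcp_rot: [[-0.999, -0.043, 0.0], [-0.043, 0.999, 0.001], [-0.0, 0.001, -1.0]]
contact_force: [0.8, -0.1, -0.8]
grip_width: 0.0623
grip_force: 0.0
```

```bash
python3 - <<'E'
from h import *
look(['w6','s6','c6'])
m=np.hstack([cv2.resize(load('c6')['color'][110:260,220:370],(300,300)),cv2.resize(load('s6')['color'][130:280,170:320],(300,300))])
m=np.vstack([cv2.resize(load('w6')['color'][:,100:400],(600,300*384//150//2)),m]) if 0 else np.hstack([cv2.resize(load('w6')['color'][:230],(400,180)),np.zeros((180,200,3),np.uint8)]) if 0 else m
w=cv2.resize(load('w6')['color'],(600,450))[:290]
cv2.imwrite('pics/m6.png',np.vstack([m,w]))
E
```

```text
[ 0.4756 -0.0416  0.1035] [[-0.999, -0.044, 0.002], [-0.044, 0.999, 0.002], [-0.003, 0.001, -1.0]] F [-0.  -0.1  0.3] w 0.0624 12.2 q [-0.21  0.38  0.24  2.1  -0.15  0.67  1.74]
```

View pics/m6.png

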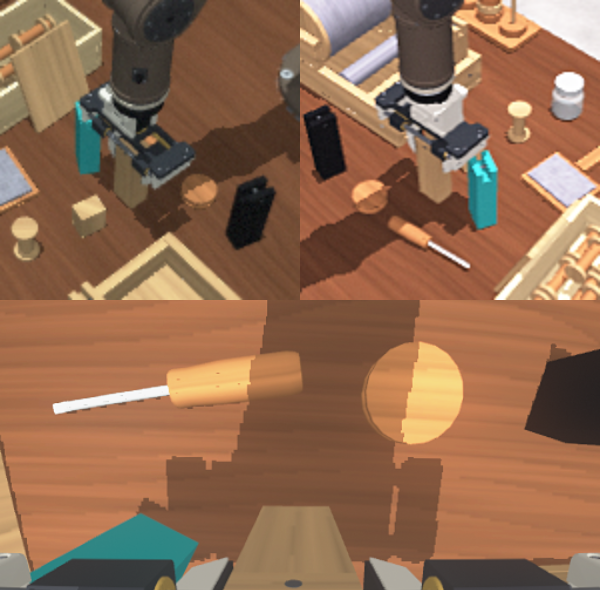

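The wrist view shows the pale post centred between the fingers (post 245–350, pads at 205 and 380), with the turquoise one clear. Closing and lifting.

{"name": "drive_tool", "arguments": {
  "rows": [
    [[0,0,0,0,0,0,1],[0,0,0,0,0,0,1],[0,0,0,0,0,0,1],[0,0,0,0,0,0,1],[0,0,0,0,0,0,1],[0,0,0,0,0,-0.01,1],[0,0,0,0,0,-0.02,1],[0,0,0,0,0,-0.035,1],[0,0,0,0,0,-0.035,1],[0,0,0,0,0,-0.02,1],[0,0,0,0,0,0,1]]
  ]
}}

```text
time_s: 13.3
position: [0.4762, -0.0414, 0.2256]
tcp_rot: [[-0.999, -0.045, 0.006], [-0.045, 0.999, 0.002], [-0.006, 0.002, -1.0]]
contact_force: [-0.4, 0.1, -3.2]
grip_width: 0.0458
grip_force: 29.8
```

{"name": "drive_tool", "arguments": {
  "rows": [
    [[0,0,-0.038,0,0,0,1],[0,0,0,-0.008,0.0175,0,1],[0,0,0,-0.016,0.035,0,1],[0,0,0,-0.016,0.035,0,1],[0,0,0,-0.016,0.035,0,1],[0,0,0,-0.016,0.035,0,1],[0,0,0,-0.009,0.0175,0,1],[0,0,0,0,0,0,1],[0,0,0,0,0,0,1]]
  ]
}}

```text
time_s: 14.2
position: [0.5404, 0.139, 0.222]
tcp_rot: [[-0.997, -0.083, -0.001], [-0.083, 0.997, 0.0], [0.001, 0.0, -1.0]]
contact_force: [-0.8, -0.8, -1.3]
grip_width: 0.0461
grip_force: 29.8
```

```bash
python3 - <<'E'
from h import *
look(['w7','s7'])
cv2.imwrite('pics/m7.png',np.hstack([cv2.resize(load('w7')['color'],(600,450)),cv2.resize(load('s7')['color'][110:260,200:267],(200,450))]))
E
```

```text
[0.5406 0.138  0.2225] [[-0.997, -0.081, -0.0], [-0.081, 0.997, 0.0], [0.0, 0.0, -1.0]] F [ 0.5 -0.4 -1.7] w 0.0458 14.3 q [-0.5   0.35  0.2   1.78 -0.08  1.02  1.39]
```

View pics/m7.png

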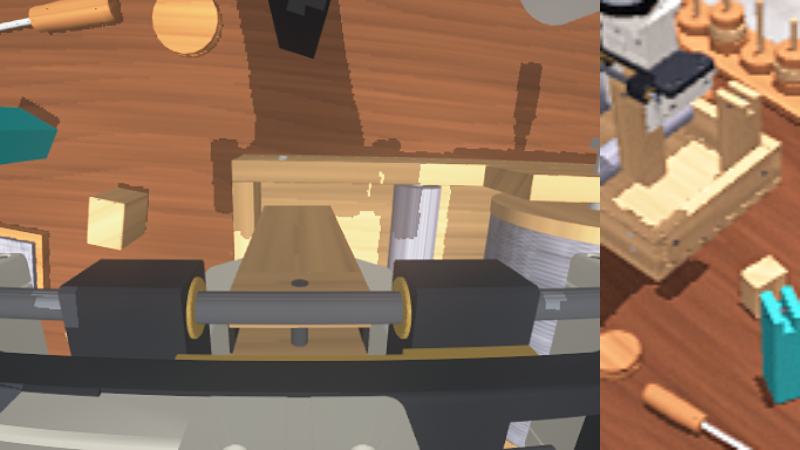

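The wrist view shows the carder's outer rim corner at (233,155) and the inner one near (261,182). The post's foot edge runs from (262,206) to (330,206), just inside the corner.

```bash
python3 - <<'E'
from h import *
w=load('w7');k=512/600
R=np.array([[np.cos(.0817),-np.sin(.0817)],[np.sin(.0817),np.cos(.0817)]])
P=lambda p,z:(R.T@(atz(w,(p[0]*k,p[1]*k),z)[:2]-[.6017,.2816])*1000).round(1)
print('outer',P((233,155),.07),'inner',P((261,182),.07),'rim far',P((484,164),.07),'foot',P((262,206),.12),P((330,206),.12), 'tcp',R.T@(np.array([.5406,.138])-[.6017,.2816]))
E
```

```text
outer [-122.6 -188.8] inner [-100.6 -166.6] rim far [-116.5   18.3] foot [ -90.9 -161.1] [ -90.9 -114. ] tcp [-0.07261527 -0.13813469]
```

```bash
python3 - <<'E'
from h import *
def edge(tag,c0,c1,r0,r1):
    f=load(tag);im=cv2.GaussianBlur(f['color'],(3,3),0).astype(float);q=im[...,1]/(im[...,2]+1)
    pts=[]
    for c in range(c0,c1,3):
        g=np.diff(q[r0:r1,c]);i=g.argmax()
        if g[i]>.03: pts.append(atz(f,(c,r0+i+.5),.07)[:2])
    pts=np.array(pts); 
    for _ in range(3):
        m=np.median(pts,0);v=np.linalg.svd(pts-pts.mean(0))[2][0];n=np.array([-v[1],v[0]]);d=(pts-pts.mean(0))@n;pts=pts[abs(d)<max(.0015,1.5*d.std())]
    print(tag,len(pts),'yaw',np.degrees(np.arctan2(-v[0]*np.sign(v[1]),abs(v[1]))).round(2),'mean',pts.mean(0).round(4),d.std())
edge('w1',250,415,80,108); edge('w7',204,405,122,150); edge('w3',210,340,74,100)
E
```

```text
w1 55 yaw 3.74 mean [0.491  0.1893] 0.0004138411082636528
w7 48 yaw 2.35 mean [0.4886 0.1654] 0.0011228506756881898
w3 44 yaw 3.78 mean [0.4924 0.1718] 0.00039434984953743796
```

{"name": "drive_tool", "arguments": {
  "rows": [
    [[0,0,0.01,0,0,0.015,1],[0,0,0,0,0,0.025,1],[0,0,0,0,0,0.025,1],[0,0,0,0,0,0.02,1],[0,0,0,0,0,0.015,1],[0,0,0,0,0,0,1],[0,0,0,0,0,0.003,1],[0,0,0,0,0,0,1]]
  ]
}}

```text
time_s: 15.1
position: [0.5416, 0.1395, 0.1206]
tcp_rot: [[-0.997, -0.072, 0.002], [-0.072, 0.997, 0.002], [-0.002, 0.002, -1.0]]
contact_force: [0.2, 0.3, -1.7]
grip_width: 0.0458
grip_force: 29.8
```

{"name": "drive_tool", "arguments": {
  "rows": [
    [[0,0,0,0,0,0.002,1],[0,0,0,0,0,0.001,1],[0,0,0,0,0,0,1],[0,0,0,0,0,0,1]]
  ]
}}

```text
time_s: 15.5
position: [0.5413, 0.14, 0.1171]
tcp_rot: [[-0.997, -0.073, 0.001], [-0.073, 0.997, 0.002], [-0.001, 0.002, -1.0]]
contact_force: [-0.4, -0.5, -1.1]
grip_width: 0.0461
grip_force: 29.8
```

{"name": "drive_tool", "arguments": {
  "rows": [
    [[0,0,0,0,0,0.0015,1],[0,0,0,0,0,0,1],[0,0,0,0,0,0,1]]
  ]
}}

```text
time_s: 15.8
position: [0.5411, 0.1399, 0.1154]
tcp_rot: [[-0.997, -0.073, 0.001], [-0.073, 0.997, 0.001], [-0.001, 0.001, -1.0]]
contact_force: [0.4, -1.1, -2.3]
grip_width: 0.0461
grip_force: 29.8
```

{"name": "drive_tool", "arguments": {
  "rows": [
    [[0,0,0,0,0,0.001,1],[0,0,0,0,0,0,1],[0,0,0,0,0,0,1]]
  ]
}}

```text
time_s: 16.1
position: [0.5415, 0.1396, 0.1149]
tcp_rot: [[-0.997, -0.072, 0.002], [-0.072, 0.997, 0.001], [-0.002, 0.001, -1.0]]
contact_force: [-1.1, -2.1, 5.7]
grip_width: 0.046
grip_force: 29.9
```

{"name": "drive_tool", "arguments": {
  "rows": [
    [[0,0,0,0.002,0,0,1],[0,0,0,0.002,0,0,1],[0,0,0,0.002,0,0,1],[0,0,0,0,0,0,1]]
  ]
}}

```text
time_s: 16.5
position: [0.5354, 0.1396, 0.1148]
tcp_rot: [[-0.997, -0.073, 0.002], [-0.073, 0.997, 0.002], [-0.002, 0.002, -1.0]]
contact_force: [0.8, -0.8, 5.3]
grip_width: 0.0457
grip_force: 29.9
```

{"name": "drive_tool", "arguments": {
  "rows": [
    [[0,0,0,0.0015,0,0,1],[0,0,0,0.0015,0,0,1],[0,0,0,0,0,0,1]]
  ]
}}

```text
time_s: 16.8
position: [0.5325, 0.1395, 0.1148]
tcp_rot: [[-0.997, -0.073, 0.002], [-0.073, 0.997, 0.002], [-0.002, 0.002, -1.0]]
contact_force: [2.5, -1.7, 6.0]
grip_width: 0.0457
grip_force: 29.9
```

{"name": "drive_tool", "arguments": {
  "rows": [
    [[0,0,0,0.0015,0,0,1],[0,0,0,0,0,0,1],[0,0,0,0,0,0,1]]
  ]
}}

```text
time_s: 17.1
position: [0.5312, 0.1394, 0.1148]
tcp_rot: [[-0.997, -0.073, 0.002], [-0.073, 0.997, 0.002], [-0.002, 0.002, -1.0]]
contact_force: [2.2, -0.0, 6.2]
grip_width: 0.0459
grip_force: 29.9
```

{"name": "drive_tool", "arguments": {
  "rows": [
    [[0,0,0,0.0015,0,0,1],[0,0,0,0,0,0,1],[0,0,0,0,0,0,1]]
  ]
}}

```text
time_s: 17.4
position: [0.5307, 0.1394, 0.1149]
tcp_rot: [[-0.997, -0.072, 0.004], [-0.072, 0.997, 0.002], [-0.004, 0.002, -1.0]]
contact_force: [6.4, -0.7, 2.2]
grip_width: 0.0462
grip_force: 29.9
```

{"name": "drive_tool", "arguments": {
  "rows": [
    [[0,0,0,0.001,0,0,1],[0,0,0,0,0,0,1]]
  ]
}}

```text
time_s: 17.6
position: [0.5303, 0.1393, 0.1149]
tcp_rot: [[-0.997, -0.072, 0.005], [-0.072, 0.997, 0.002], [-0.005, 0.002, -1.0]]
contact_force: [8.4, -0.2, 0.8]
grip_width: 0.0459
grip_force: 30.0
```

{"name": "drive_tool", "arguments": {
  "rows": [
    [[0,0,0,0,-0.002,0,1],[0,0,0,0,-0.002,0,1],[0,0,0,0,-0.002,0,1],[0,0,0,0,-0.001,0,1],[0,0,0,0,0,0,1]]
  ]
}}

```text
time_s: 18.1
position: [0.5306, 0.1342, 0.1149]
tcp_rot: [[-0.997, -0.073, 0.005], [-0.073, 0.997, 0.005], [-0.006, 0.004, -1.0]]
contact_force: [6.6, 4.9, -0.8]
grip_width: 0.046
grip_force: 30.0
```

{"name": "drive_tool", "arguments": {
  "rows": [
    [[0,0,0,0,-0.002,0,1],[0,0,0,0,-0.002,0,1],[0,0,0,0,0,0,1]]
  ]
}}

```text
time_s: 18.4
position: [0.5309, 0.1301, 0.115]
tcp_rot: [[-0.997, -0.073, 0.005], [-0.073, 0.997, 0.004], [-0.006, 0.004, -1.0]]
contact_force: [8.1, 4.7, 0.5]
grip_width: 0.0462
grip_force: 30.0
```

{"name": "drive_tool", "arguments": {
  "rows": [
    [[0,0,0,0,-0.002,0,1],[0,0,0,0,-0.001,0,1],[0,0,0,0,0,0,1]]
  ]
}}

```text
time_s: 18.7
position: [0.5311, 0.1273, 0.1149]
tcp_rot: [[-0.997, -0.074, 0.005], [-0.074, 0.997, 0.005], [-0.006, 0.004, -1.0]]
contact_force: [7.4, 4.9, 0.2]
grip_width: 0.0458
grip_force: 30.0
```

{"name": "drive_tool", "arguments": {
  "rows": [
    [[0,0,0,0,-0.0015,0,1],[0,0,0,0,-0.0015,0,1],[0,0,0,0,0,0,1]]
  ]
}}

```text
time_s: 19.0
position: [0.5313, 0.1243, 0.115]
tcp_rot: [[-0.997, -0.073, 0.005], [-0.073, 0.997, 0.004], [-0.006, 0.004, -1.0]]
contact_force: [6.8, 4.4, -0.1]
grip_width: 0.0459
grip_force: 30.0
```

{"name": "drive_tool", "arguments": {
  "rows": [
    [[0,0,0,0,-0.0015,0,1],[0,0,0,0,-0.0015,0,1],[0,0,0,0,0,0,1]]
  ]
}}

```text
time_s: 19.3
position: [0.5313, 0.1234, 0.115]
tcp_rot: [[-0.997, -0.075, 0.005], [-0.075, 0.997, 0.007], [-0.006, 0.006, -1.0]]
contact_force: [7.1, 10.6, -0.2]
grip_width: 0.0457
grip_force: 30.0
```

{"name": "drive_tool", "arguments": {
  "rows": [
    [[0.008,0.006,0,0.001,-0.001,0.001,1],[0.007,0.006,0,0.001,-0.001,0.0005,1],[0,0,0,0,0,0,1],[0,0,0,0,0,0,1]]
  ]
}}

```text
time_s: 19.7
position: [0.5313, 0.1237, 0.1149]
tcp_rot: [[-0.997, -0.076, -0.001], [-0.076, 0.997, -0.006], [0.002, -0.006, -1.0]]
contact_force: [6.5, 16.4, 7.2]
grip_width: 0.0456
grip_force: 30.1
```

{"name": "drive_tool", "arguments": {
  "rows": [
    [[0,0,0,0.001,-0.001,0,1],[0,0,0,0.001,-0.0005,0,1],[0,0,0,0,0,0,1],[0,0,0,0,0,0,1]]
  ]
}}

```text
time_s: 20.1
position: [0.5308, 0.1235, 0.1151]
tcp_rot: [[-0.997, -0.077, 0.001], [-0.077, 0.997, -0.004], [-0.001, -0.004, -1.0]]
contact_force: [12.1, 21.5, 1.8]
grip_width: 0.0459
grip_force: 30.1
```

{"name": "drive_tool", "arguments": {
  "rows": [
    [[-0.004,0.003,-0.004,0.001,0,0.0005,1],[0,0,0,0.001,0,0.0005,1],[0,0,0,0.001,0,0,1],[0,0,0,0,0,0,1],[0,0,0,0,0,0,1]]
  ]
}}

```text
time_s: 20.6
position: [0.5299, 0.1232, 0.1152]
tcp_rot: [[-0.997, -0.08, 0.002], [-0.08, 0.997, 0.0], [-0.002, 0.0, -1.0]]
contact_force: [15.8, 19.4, 6.5]
grip_width: 0.0458
grip_force: 30.1
```

```bash
python3 - <<'E'
from h import *
s=look(['c8','s8']);print(s['wrist_torque'].round(2))
a=cv2.resize(load('c8')['color'][110:310,220:420],(400,400),interpolation=cv2.INTER_CUBIC);b=cv2.resize(load('s8')['color'][110:240,185:315],(400,400),interpolation=cv2.INTER_CUBIC)
c=cv2.resize(load('c8')['color'][90:200,150:300],(270,200));d=cv2.resize(load('s8')['color'][160:340,220:420],(220,200));e=cv2.resize(load('c8')['color'],(310,200))
cv2.imwrite('pics/m8.png',np.vstack([np.hstack([a,b]),np.hstack([c,d,e])]))
E
```

```text
[0.5299 0.1232 0.1152] [[-0.997, -0.08, 0.002], [-0.08, 0.997, 0.0], [-0.002, 0.0, -1.0]] F [15.8 19.9  6.6] w 0.0461 20.7 q [-0.46  0.45  0.18  1.93 -0.11  0.76  1.43]
[ 5.06 -3.7  -0.52]
```

View pics/m8.png

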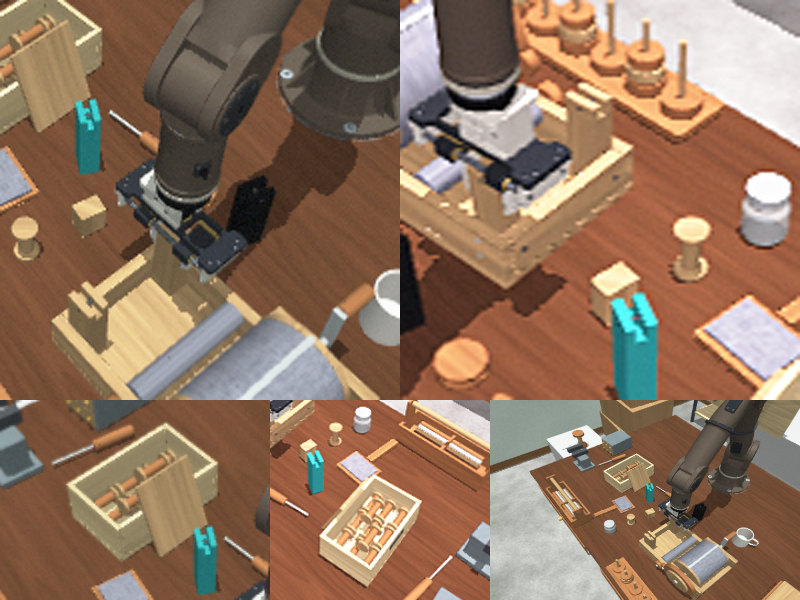

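The view shows the post in the empty corner with its broad face on the side board. The feed board is still leaning on the crate and the bystanders are in place. I'll check numerically whether the post has turned between the pads, by comparing its features in the wrist image with those from before pressing.

```bash
python3 - <<'E'
from h import *
look(['w9'])
a,b=[cv2.cvtColor(load(t)['color'],cv2.COLOR_BGR2GRAY) for t in('w7','w9')]
k=512/600
for n,(u,v),r in [('hole',(300,283),7),('bolt',(300,338),8),('rod(ref)',(205,310),8)]:
    c,q=int(u*k),int(v*k);t=a[q-r:q+r+1,c-r-3:c+r+4]
    S=b[q-r-14:q+r+15,c-r-3-14:c+r+4+14];m=cv2.matchTemplate(S,t,cv2.TM_CCOEFF_NORMED);_,mx,_,l=cv2.minMaxLoc(m)
    x,y=l;g=lambda p,o,e:.5*(p-e)/(p-2*o+e)
    dy=g(m[y-1,x],m[y,x],m[y+1,x]) if 0<y<m.shape[0]-1 else 0;dx=g(m[y,x-1],m[y,x],m[y,x+1]) if 0<x<m.shape[1]-1 else 0
    print(n,'shift px',round(l[0]-14+dx,2),round(l[1]-14+dy,2),round(mx,3))
E
```

```text
[0.5299 0.1232 0.1152] [[-0.997, -0.08, 0.002], [-0.08, 0.997, 0.0], [-0.002, -0.0, -1.0]] F [14.9 21.2  7.1] w 0.0458 20.75 q [-0.46  0.45  0.18  1.93 -0.11  0.76  1.43]
hole shift px -0.49 -0.95 0.94
bolt shift px -0.88 0.17 0.982
rod(ref) shift px -0.08 0.04 0.984
```

```bash
python3 - <<'E'
from h import *
f=load('w7');R=np.array([[-.997,-.081,0],[-.081,.997,0],[0,0,-1.]]);p=np.array([.5406,.138,.2225]);k=512/600
def tf(uv,plane,val,f=f):
    e,d=ray(f,uv);e=R.T@(e-p);d=R.T@d;return e+d*(val-e[plane])/d[plane]
for dv in (0,-.95): print('hole in tool',(tf((300*k,283*k+dv),0,.017)*1000).round(1))
for dv in (0,.17): print('bolt(z slot bottom -18)',(tf((300*k,338*k+dv),2,-.018)*1000).round(1))
print('top edge row', (tf((300*k,327*k),0,.017)*1000).round(1),'foot',(tf((300*k,206*k),0,.017)*1000).round(1))
H=np.array([.017,0,tf((300*k,283*k),0,.017)[2]])
for dx in (.0005,.001):
  P=[p+R@(H+[a,0,0]) for a in(0,dx)];print('px per',dx,np.diff(proj(f,np.array(P)),axis=0))
E
```

```text
hole in tool [ 17.    2.6 -23.2]
hole in tool [ 17.    2.6 -22.3]
bolt(z slot bottom -18) [ -8.4   2.7 -18. ]
bolt(z slot bottom -18) [ -8.5   2.7 -18. ]
top edge row [ 17.    2.4 -52.3] foot [ 17.    3.4 108.6]
px per 0.0005 [[-0.00355455 -1.12237601]]
px per 0.001 [[-0.00710617 -2.24739367]]
```

{"name": "drive_tool", "arguments": {
  "rows": [
    [[0,0.005,0,0,0,0.0005,1],[0,0.005,0,0,0,0.0005,1],[0,0,0,0,0,0,1],[0,0,0,0,0,0,1],[0,0,0,0,0,0,1]]
  ]
}}

```text
time_s: 21.25
position: [0.5298, 0.1232, 0.1151]
tcp_rot: [[-0.997, -0.08, -0.008], [-0.08, 0.997, -0.0], [0.008, 0.0, -1.0]]
contact_force: [12.1, 19.4, 18.6]
grip_width: 0.0458
grip_force: 30.0
```

```bash
python3 - <<'E'
from h import *
s=look(['w10','w11']);print(s['wrist_torque'].round(2))
for A,B in(('w9','w11'),('w7','w11')):
  a,b=[cv2.cvtColor(load(t)['color'],cv2.COLOR_BGR2GRAY) for t in(A,B)]
  k=512/600
  for n,(u,v),r in [('hole',(300,283),7),('bolt',(300,338),8)]:
    c,q=int(u*k),int(v*k);t=a[q-r:q+r+1,c-r-3:c+r+4];S=b[q-r-14:q+r+15,c-r-17:c+r+18];m=cv2.matchTemplate(S,t,cv2.TM_CCOEFF_NORMED);_,mx,_,(x,y)=cv2.minMaxLoc(m)
    g=lambda p,o,e:.5*(p-e)/(p-2*o+e)
    print(A,n,round(y-14+g(m[y-1,x],m[y,x],m[y+1,x]),2),round(mx,3))
E
```

```text
[0.5297 0.1232 0.115 ] [[-0.997, -0.08, -0.008], [-0.08, 0.997, -0.0], [0.008, 0.0, -1.0]] F [11.6 19.6 18.8] w 0.0457 21.35 q [-0.45  0.46  0.18  1.92 -0.11  0.78  1.44]
[ 4.78 -2.76 -0.47]
w9 hole -0.13 0.993
w9 bolt 0.32 0.984
w7 hole -1.08 0.935
w7 bolt 0.35 0.965
```

```bash
cat > slip.py <<'E'
from h import *
from scipy.optimize import least_squares
from scipy.spatial.transform import Rotation as Ro
import sys
f=load('w7');R=np.array([[-.997,-.081,0],[-.081,.997,0],[0,0,-1.]]);p=np.array([.5406,.138,.2225]);k=512/600
B=sys.argv[1]
cl=cv2.createCLAHE(3,(8,8));a,b=[cl.apply(cv2.cvtColor(load(t)['color'],cv2.COLOR_BGR2GRAY)) for t in('w7',B)]
M=np.zeros_like(a);M[int(240*k):int(288*k),int(252*k):int(352*k)]=255
c=cv2.goodFeaturesToTrack(a,80,.01,4,mask=M)
n,st,_=cv2.calcOpticalFlowPyrLK(a,b,c,None,winSize=(13,13));bk,_,_=cv2.calcOpticalFlowPyrLK(b,a,n,None,winSize=(13,13))
ok=(st[:,0]>0)&(np.linalg.norm(bk-c,axis=2)[:,0]<.2)&(np.linalg.norm(n-c,axis=2)[:,0]<4);c,n=c[ok,0],n[ok,0]
def tf(uv):
    e,d=ray(f,uv);e=R.T@(e-p);d=R.T@d;return e+d*(.017-e[0])/d[0]
X=np.array([tf(u) for u in c])
base=proj(f,p+X@R.T)
def res(q): # x,z shift mm; pitch about tool y ; y shift, roll about x
    Y=Ro.from_rotvec([q[3],q[1],0]).apply(X)+np.array([q[0],q[2],0])/1000
    return ((proj(f,p+Y@R.T)-base)-(n-c)).ravel()
r=least_squares(res,np.zeros(4),loss='soft_l1',f_scale=.2);C=np.linalg.inv(r.jac.T@r.jac)*np.mean(r.fun**2)
print(len(c),'z range',X[:,2].min().round(3),X[:,2].max().round(3),'dx',r.x[0].round(2),'pitch',r.x[1].round(4),'dy',r.x[2].round(2),'roll',r.x[3].round(4),'sd',np.sqrt(np.diag(C)).round(4),'rms',np.sqrt(np.mean(r.fun**2)).round(2), 'meanflow',np.median(n-c,0))
E
python3 slip.py w9; python3 slip.py w11
```

```text
12 z range -0.023 0.008 dx -0.78 pitch -0.0435 dy 0.14 roll -0.0162 sd [0.1531 0.0069 0.082  0.0051] rms 0.33 meanflow [-0.12953186  0.10343933]
13 z range -0.023 0.008 dx -0.99 pitch -0.0526 dy 0.15 roll -0.0152 sd [0.2264 0.01   0.1124 0.0076] rms 0.43 meanflow [0.01638794 0.36235046]
```

The post has turned about 2.4° between the pads: its foot is kicked out, and the TCP is 2.6 mm past first contact. I'll unload, let it stand flat, regrip a little lower and press with more downward support.

{"name": "drive_tool", "arguments": {
  "rows": [
    [[0,0,0,-0.002,0.0015,-0.001,1],[0,0,0,-0.002,0.0015,-0.001,1],[0,0,0,-0.002,0.001,0,1],[0,0,0,0,0,0,1],[0,0,0,0,0,0,1]]
  ]
}}

```text
time_s: 21.85
position: [0.5308, 0.1236, 0.1148]
tcp_rot: [[-0.997, -0.079, -0.018], [-0.079, 0.997, -0.006], [0.018, -0.005, -1.0]]
contact_force: [2.9, 8.8, 16.7]
grip_width: 0.0464
grip_force: 30.0
```

{"name": "drive_tool", "arguments": {
  "rows": [
    [[-0.003,-0.008,0,-0.001,0.001,-0.001,1],[-0.004,-0.008,0,0,0.001,-0.0005,1],[0,0,0,0,0,0,1],[0,0,0,0,0,0,1]]
  ]
}}

```text
time_s: 22.25
position: [0.53, 0.1235, 0.115]
tcp_rot: [[-0.997, -0.078, -0.006], [-0.078, 0.997, -0.001], [0.006, -0.0, -1.0]]
contact_force: [2.0, 3.9, 9.7]
grip_width: 0.0458
grip_force: 29.9
```

{"name": "drive_tool", "arguments": {
  "rows": [
    [[0,-0.005,0,-0.001,0.001,-0.0015,1],[0,0,0,0,0,0,1],[0,0,0,0,0,0,0.9],[0,0,0,0,0,0,0.7],[0,0,0,0,0,0,0.4],[0,0,0,0,0,0,0.4],[0,0,0,0,0,0,0.4],[0,0,0,0,0,0,0.4],[0,0,0,0,0,0,0.4]]
  ]
}}

```text
time_s: 23.15
position: [0.5304, 0.1224, 0.1157]
tcp_rot: [[-0.997, -0.076, -0.003], [-0.076, 0.997, -0.003], [0.003, -0.003, -1.0]]
contact_force: [-0.0, -0.2, 0.7]
grip_width: 0.0552
grip_force: 0.0
```

{"name": "drive_tool", "arguments": {
  "rows": [
    [[-0.003,-0.003,-0.002,-0.0015,0.001,0,0.4],[0,0,0,-0.0015,0,0.0025,0.4],[0,0,0,0,0,0.003,0.4],[0,0,0,0,0,0,0.4],[0,0,0,0,0,0,1],[0,0,0,0,0,0,1],[0,0,0,0,0,0,1],[0,0,0,0,0,0,1]]
  ]
}}

```text
time_s: 23.95
position: [0.5333, 0.1239, 0.1102]
tcp_rot: [[-0.997, -0.078, -0.0], [-0.078, 0.997, 0.001], [0.0, 0.001, -1.0]]
contact_force: [-0.3, 0.5, -2.1]
grip_width: 0.0457
grip_force: 30.0
```

```bash
python3 - <<'E'
from h import *
look(['w12'])
E
sed -i "s/'w7',B/sys.argv[2] if len(sys.argv)>2 else 'w7',B/" slip.py; python3 slip.py w12
```

```text
[0.5332 0.124  0.1102] [[-0.997, -0.079, -0.0], [-0.079, 0.997, 0.001], [0.0, 0.001, -1.0]] F [-0.8 -0.3 -2.1] w 0.046 24.0 q [-0.46  0.47  0.18  1.93 -0.12  0.76  1.44]
4 z range -0.006 0.008 dx -1.76 pitch 0.0057 dy -0.2 roll -0.0105 sd [0.0474 0.0066 0.0273 0.005 ] rms 0.11 meanflow [-0.41754913  3.3388138 ]
```

{"name": "drive_tool", "arguments": {
  "rows": [
    [[0,0,0,0.001,0,0,1],[0,0,0,0.001,0,0,1],[0,0,0,0.001,0,0,1],[0,0,0,0,0,0,1]]
  ]
}}

```text
time_s: 24.4
position: [0.5317, 0.1238, 0.1106]
tcp_rot: [[-0.997, -0.078, 0.003], [-0.078, 0.997, 0.001], [-0.003, 0.001, -1.0]]
contact_force: [5.1, 0.8, -4.8]
grip_width: 0.0459
grip_force: 29.9
```

{"name": "drive_tool", "arguments": {
  "rows": [
    [[0,0,0,0.001,0,0,1],[0,0,0,0,0,0,1],[0,0,0,0,0,0,1]]
  ]
}}

```text
time_s: 24.7
position: [0.5315, 0.1238, 0.1108]
tcp_rot: [[-0.997, -0.078, 0.004], [-0.078, 0.997, 0.001], [-0.004, 0.001, -1.0]]
contact_force: [7.5, 1.3, -5.4]
grip_width: 0.0458
grip_force: 30.0
```

{"name": "drive_tool", "arguments": {
  "rows": [
    [[0,0,0,0.001,0,0,1],[0,0,0,0,0,0,1],[0,0,0,0,0,0,1]]
  ]
}}

```text
time_s: 25.0
position: [0.531, 0.1238, 0.1109]
tcp_rot: [[-0.997, -0.078, 0.005], [-0.078, 0.997, 0.001], [-0.005, 0.001, -1.0]]
contact_force: [8.1, 1.2, -5.7]
grip_width: 0.0458
grip_force: 30.0
```

{"name": "drive_tool", "arguments": {
  "rows": [
    [[0,0,0,-0.0015,0,0.001,1],[0,0.003,0,0,0,0.0015,1],[0,0.003,0,0,0,0.0015,1],[0,0,0,0,0,0,1],[0,0,0,0,0,0,1]]
  ]
}}

```text
time_s: 25.5
position: [0.533, 0.124, 0.1096]
tcp_rot: [[-0.997, -0.078, 0.001], [-0.078, 0.997, 0.002], [-0.001, 0.002, -1.0]]
contact_force: [-1.8, -0.8, 27.0]
grip_width: 0.046
grip_force: 30.0
```

```bash
python3 -c "
from h import *
look(['w13'])"; python3 slip.py w13 w12
```

```text
[0.533  0.1241 0.1096] [[-0.997, -0.078, 0.001], [-0.078, 0.997, 0.002], [-0.001, 0.002, -1.0]] F [-1.  -1.  26.9] w 0.046 25.55 q [-0.45  0.46  0.17  1.93 -0.12  0.76  1.44]
42 z range -0.025 0.029 dx -0.26 pitch 0.0017 dy 0.06 roll 0.003 sd [0.1132 0.006  0.0702 0.0048] rms 0.63 meanflow [0.13677979 0.5469284 ]
```

{"name": "drive_tool", "arguments": {
  "rows": [
    [[0,0,0,0,0,-0.001,1],[0,0,0,0,0,-0.001,1],[0,0.003,0,0.001,0,0,1],[0,0.003,0,0.001,0,0,1],[0,0,0,0,0,0,1],[0,0,0,0,0,0,1]]
  ]
}}

```text
time_s: 26.15
position: [0.5316, 0.1238, 0.1097]
tcp_rot: [[-0.997, -0.078, -0.004], [-0.078, 0.997, 0.001], [0.004, 0.001, -1.0]]
contact_force: [9.9, 0.7, 2.1]
grip_width: 0.0459
grip_force: 30.0
```

{"name": "drive_tool", "arguments": {
  "rows": [
    [[0,0,0,0.001,0,0,1],[0,0,0,0.001,0,0,1],[0,0,0,0,0,0,1],[0,0,0,0,0,0,1]]
  ]
}}

```text
time_s: 26.55
position: [0.5305, 0.1237, 0.11]
tcp_rot: [[-0.997, -0.077, -0.003], [-0.077, 0.997, 0.001], [0.003, 0.002, -1.0]]
contact_force: [12.3, 1.7, 1.7]
grip_width: 0.0457
grip_force: 30.0
```

{"name": "drive_tool", "arguments": {
  "rows": [
    [[0,0,0,-0.0015,0,0.0005,1],[0,0,0,-0.0005,0,0.001,1],[0,0,0,0,0,0.001,1],[0,0,0,0,0,0.0005,1],[0,0,0,0,0,0,1],[0,0,0,0,0,0,1]]
  ]
}}

```text
time_s: 27.15
position: [0.5321, 0.1239, 0.1092]
tcp_rot: [[-0.997, -0.078, -0.003], [-0.078, 0.997, 0.002], [0.003, 0.002, -1.0]]
contact_force: [1.3, -2.0, 32.4]
grip_width: 0.0461
grip_force: 30.0
```

```bash
python3 -c "
from h import *
look(['w14'])"; python3 slip.py w14 w12;python3 slip.py w14 w13
```

```text
[0.5321 0.1239 0.1093] [[-0.997, -0.078, -0.003], [-0.078, 0.997, 0.002], [0.003, 0.002, -1.0]] F [ 1.3 -1.1 33.1] w 0.0461 27.2 q [-0.45  0.47  0.17  1.93 -0.12  0.76  1.44]
37 z range -0.021 0.029 dx -0.62 pitch 0.0004 dy 0.12 roll 0.0028 sd [0.1007 0.0053 0.0492 0.0039] rms 0.47 meanflow [0.26013184 1.2718048 ]
23 z range -0.026 0.023 dx -0.56 pitch -0.0098 dy 0.03 roll -0.0003 sd [0.0434 0.0019 0.0284 0.0018] rms 0.19 meanflow [0.06558228 0.7700958 ]
```

{"name": "drive_tool", "arguments": {
  "rows": [
    [[0,0.003,0,0.001,-0.001,0,1],[0,0.003,0,0.001,-0.001,0,1],[0,0,0,0.001,-0.001,0,1],[0,0,0,0,0,0,1],[0,0,0,0,0,0,1]]
  ]
}}

```text
time_s: 27.7
position: [0.5317, 0.1236, 0.1094]
tcp_rot: [[-0.997, -0.08, -0.004], [-0.08, 0.997, 0.005], [0.004, 0.005, -1.0]]
contact_force: [9.7, 6.7, 19.7]
grip_width: 0.0457
grip_force: 30.0
```

```bash
python3 -c "
from h import *
look(['w15'])"; python3 slip.py w15 w14;python3 slip.py w15 w13
```

```text
[0.5317 0.1236 0.1094] [[-0.997, -0.08, -0.004], [-0.08, 0.997, 0.005], [0.004, 0.005, -1.0]] F [ 9.4  7.  19.8] w 0.0458 27.75 q [-0.45  0.47  0.17  1.93 -0.12  0.76  1.44]
29 z range -0.026 0.023 dx -0.14 pitch -0.0067 dy 0.04 roll -0.0015 sd [0.0652 0.0029 0.0536 0.0035] rms 0.33 meanflow [0.06539917 0.01304626]
19 z range -0.026 0.023 dx -0.73 pitch -0.0172 dy 0.06 roll 0.0008 sd [0.1069 0.0044 0.0905 0.0049] rms 0.34 meanflow [0.14331055 0.7995758 ]
```

{"name": "drive_tool", "arguments": {
  "rows": [
    [[0.004,0.008,0,0,0,0,1],[0,0.008,0,0,0,0,1],[0,0.008,0,0,0,0.0005,1],[0,0.006,0,0,0,0.0005,1],[0,0,0,0,0,0,1],[0,0,0,0,0,0,1]]
  ]
}}

```text
time_s: 28.35
position: [0.5314, 0.1238, 0.1089]
tcp_rot: [[-0.996, -0.08, -0.034], [-0.08, 0.997, -0.001], [0.034, 0.002, -0.999]]
contact_force: [6.3, 7.3, 28.3]
grip_width: 0.0461
grip_force: 30.0
```

```bash
python3 -c "
from h import *
look(['w16'])"; python3 slip.py w16 w15;python3 slip.py w16 w13
```

```text
[0.5314 0.1238 0.1089] [[-0.996, -0.08, -0.034], [-0.08, 0.997, -0.001], [0.034, 0.002, -0.999]] F [ 6.5  6.5 29.4] w 0.0456 28.4 q [-0.45  0.48  0.17  1.9  -0.12  0.8   1.45]
31 z range -0.026 0.029 dx -0.44 pitch -0.0196 dy 0.06 roll -0.0054 sd [0.1265 0.0054 0.0714 0.0051] rms 0.56 meanflow [0.08125305 0.24357605]
16 z range -0.026 0.008 dx -1.25 pitch -0.0405 dy 0.08 roll -0.0032 sd [0.1935 0.008  0.1377 0.0086] rms 0.51 meanflow [0.12779236 0.7986145 ]
```

{"name": "drive_tool", "arguments": {
  "rows": [
    [[0.003,0.003,0,0.001,-0.001,0,1],[0.003,0.003,0,0.001,-0.001,0,1],[0.002,0.003,0,0.0005,-0.001,0.0005,1],[0,0.002,0,0,-0.001,0,1],[0,0,0,0,0,0,1],[0,0,0,0,0,0,1]]
  ]
}}

```text
time_s: 29.0
position: [0.5299, 0.1235, 0.1088]
tcp_rot: [[-0.996, -0.082, -0.042], [-0.081, 0.997, -0.005], [0.042, -0.002, -0.999]]
contact_force: [9.5, 18.2, 24.8]
grip_width: 0.0458
grip_force: 30.1
```

```bash
python3 -c "
from h import *
look(['w17'])"; python3 slip.py w17 w16;python3 slip.py w17 w13;python3 slip.py w17 w15
```

```text
[0.5299 0.1235 0.1088] [[-0.996, -0.082, -0.042], [-0.081, 0.997, -0.005], [0.042, -0.002, -0.999]] F [ 9.5 17.8 24.4] w 0.046 29.05 q [-0.45  0.48  0.17  1.9  -0.12  0.81  1.44]
19 z range -0.026 0.029 dx -0.83 pitch -0.0336 dy 0.05 roll -0.0029 sd [0.2785 0.0116 0.2127 0.0115] rms 0.98 meanflow [-0.00769043  0.7517853 ]
8 z range -0.026 0.011 dx -1.46 pitch -0.0498 dy -0.0 roll 0.0015 sd [0.5599 0.0247 0.2509 0.0141] rms 0.68 meanflow [-0.08240509  1.1847916 ]
12 z range -0.026 0.01 dx -0.76 pitch -0.032 dy 0.15 roll -0.0115 sd [0.1909 0.0106 0.1186 0.0086] rms 0.49 meanflow [0.13505554 0.6900711 ]
```

{"name": "drive_tool", "arguments": {
  "rows": [
    [[-0.003,-0.012,0,-0.001,0.0015,-0.001,1],[-0.003,-0.012,0,-0.001,0.0015,-0.001,1],[0,-0.01,0,-0.001,0.001,-0.001,1],[0,0,0,0,0,0,1],[0,0,0,0,0,0,1]]
  ]
}}

```text
time_s: 29.55
position: [0.5291, 0.1235, 0.1091]
tcp_rot: [[-0.997, -0.08, -0.017], [-0.08, 0.997, -0.003], [0.017, -0.001, -1.0]]
contact_force: [5.7, 8.2, 11.5]
grip_width: 0.0458
grip_force: 30.0
```

{"name": "drive_tool", "arguments": {
  "rows": [
    [[0,-0.008,0,-0.0015,0.001,-0.001,1],[0,-0.008,0,-0.001,0.001,-0.0005,1],[0,0,0,0,0,0,1],[0,0,0,0,0,0,0.9],[0,0,0,0,0,0,0.7],[0,0,0,0,0,0,0.4],[0,0,0,0,0,0,0.4],[0,0,0,0,0,0,0.4],[0,0,0,0,0,0,0.4]]
  ]
}}

```text
time_s: 30.45
position: [0.5276, 0.1222, 0.1079]
tcp_rot: [[-0.997, -0.079, -0.009], [-0.079, 0.997, -0.007], [0.01, -0.006, -1.0]]
contact_force: [0.9, -0.9, -0.6]
grip_width: 0.0547
grip_force: 0.0
```

{"name": "drive_tool", "arguments": {
  "rows": [
    [[-0.007,-0.009,0,-0.002,0.0015,-0.001,0.4],[0,0,0,-0.003,0,-0.001,0.4],[0,0,0,0,0,0,0.4],[0,0,0,0,0,0,1],[0,0,0,0,0,0,1],[0,0,0,0,0,0,1],[0,0,0,0,0,0,1]]
  ]
}}

```text
time_s: 31.15
position: [0.5329, 0.1244, 0.1101]
tcp_rot: [[-0.997, -0.079, -0.0], [-0.079, 0.997, 0.001], [0.0, 0.001, -1.0]]
contact_force: [0.3, 0.1, -1.1]
grip_width: 0.0458
grip_force: 29.9
```

```bash
python3 -c "
from h import *
look(['w18'])"; python3 slip.py w18 w13;python3 slip.py w18 w12
```

```text
[0.5328 0.1244 0.1101] [[-0.997, -0.079, -0.0], [-0.079, 0.997, 0.001], [0.0, 0.001, -1.0]] F [ 0.6 -0.2 -0.9] w 0.046 31.2 q [-0.45  0.46  0.18  1.93 -0.12  0.76  1.44]
24 z range -0.019 0.023 dx -0.65 pitch 0.0157 dy 0.07 roll 0.0073 sd [0.127  0.0061 0.1019 0.0078] rms 0.51 meanflow [0.311615  2.1643066]
41 z range -0.017 0.029 dx -1.07 pitch 0.0166 dy 0.2 roll 0.0032 sd [0.1325 0.0077 0.08   0.0065] rms 0.68 meanflow [0.45031738 2.379959  ]
```

{"name": "drive_tool", "arguments": {
  "rows": [
    [[0,0,0,0,0.0005,-0.0015,1],[0,0,0,0.001,0,0,1],[0,0,0,0.0005,0,0,1],[0,0,0,0,0,0,1]]
  ]
}}

```text
time_s: 31.6
position: [0.5312, 0.1248, 0.1116]
tcp_rot: [[-0.997, -0.079, -0.0], [-0.079, 0.997, 0.001], [0.0, 0.001, -1.0]]
contact_force: [0.1, 0.9, -2.2]
grip_width: 0.0457
grip_force: 29.9
```

{"name": "drive_tool", "arguments": {
  "rows": [
    [[0,0,0,0.0008,0,0,1],[0,0,0,0,0,0,1],[0,0,0,0,0,0,1]]
  ]
}}

```text
time_s: 31.9
position: [0.5306, 0.1247, 0.1117]
tcp_rot: [[-0.997, -0.079, -0.0], [-0.079, 0.997, 0.002], [-0.0, 0.002, -1.0]]
contact_force: [-0.6, -0.4, -1.7]
grip_width: 0.0459
grip_force: 29.9
```

{"name": "drive_tool", "arguments": {
  "rows": [
    [[0,0,0,0.0008,0,0,1],[0,0,0,0,0,0,1],[0,0,0,0,0,0,1]]
  ]
}}

```text
time_s: 32.2
position: [0.5304, 0.1247, 0.1118]
tcp_rot: [[-0.997, -0.078, 0.001], [-0.078, 0.997, 0.002], [-0.001, 0.002, -1.0]]
contact_force: [2.6, -0.0, -3.3]
grip_width: 0.0458
grip_force: 29.9
```

{"name": "drive_tool", "arguments": {
  "rows": [
    [[0,0.003,0,0,0,0.001,1],[0,0,0,0,0,0.001,1],[0,0,0,0,0,0.001,1],[0,0,0,0,0,0,1],[0,0,0,0,0,0,1]]
  ]
}}

```text
time_s: 32.7
position: [0.5306, 0.1247, 0.11]
tcp_rot: [[-0.997, -0.078, -0.001], [-0.078, 0.997, 0.002], [0.001, 0.002, -1.0]]
contact_force: [0.0, -1.5, 14.0]
grip_width: 0.0456
grip_force: 30.0
```

{"name": "drive_tool", "arguments": {
  "rows": [
    [[0.002,0.004,0,0.001,-0.0015,0,1],[0.002,0.003,0,0.001,-0.0015,0,1],[0,0,0,0,0,0,1],[0,0,0,0,0,0,1]]
  ]
}}

```text
time_s: 33.1
position: [0.5304, 0.124, 0.11]
tcp_rot: [[-0.997, -0.08, -0.004], [-0.08, 0.997, 0.0], [0.004, 0.001, -1.0]]
contact_force: [7.0, 5.9, 3.1]
grip_width: 0.0458
grip_force: 30.0
```

{"name": "drive_tool", "arguments": {
  "rows": [
    [[0.003,0.002,0,0,-0.0015,0.0005,1],[0.003,0.002,0,0.0005,-0.0015,0.0005,1],[0,0,0,0,-0.001,0.0005,1],[0,0,0,0,0,0,1],[0,0,0,0,0,0,1]]
  ]
}}

```text
time_s: 33.6
position: [0.5306, 0.1236, 0.11]
tcp_rot: [[-0.997, -0.082, -0.006], [-0.082, 0.997, -0.002], [0.006, -0.001, -1.0]]
contact_force: [2.9, 15.3, 16.9]
grip_width: 0.0458
grip_force: 30.0
```

```bash
python3 -c "
from h import *
look(['w19'])"; python3 slip.py w19 w18;python3 slip.py w19 w12
```

```text
[0.5305 0.1236 0.1099] [[-0.997, -0.082, -0.006], [-0.082, 0.997, -0.002], [0.007, -0.001, -1.0]] F [ 2.1 15.3 17.2] w 0.0461 33.65 q [-0.46  0.46  0.17  1.93 -0.11  0.77  1.44]
41 z range -0.022 0.023 dx -0.11 pitch -0.005 dy 0.13 roll -0.0044 sd [0.1832 0.0087 0.0926 0.0068] rms 0.75 meanflow [0.21902466 0.08480835]
25 z range -0.016 0.029 dx -1.28 pitch 0.0058 dy 0.38 roll -0.0072 sd [0.2914 0.0149 0.158  0.0134] rms 1.02 meanflow [0.69078064 2.8203888 ]
```

{"name": "drive_tool", "arguments": {
  "rows": [
    [[0,0.003,0,0.001,0,0,1],[0,0.002,0,0.001,-0.0005,0,1],[0,0,0,0.0005,0,0,1],[0,0,0,0,0,0,1],[0,0,0,0,0,0,1]]
  ]
}}

```text
time_s: 34.15
position: [0.5304, 0.1236, 0.11]
tcp_rot: [[-0.997, -0.082, -0.007], [-0.082, 0.997, -0.001], [0.007, -0.0, -1.0]]
contact_force: [10.1, 18.0, 6.1]
grip_width: 0.0463
grip_force: 30.0
```

```bash
python3 -c "
from h import *
look(['w20'])"; python3 slip.py w20 w19;python3 slip.py w20 w18
```

```text
[0.5304 0.1236 0.11  ] [[-0.997, -0.082, -0.007], [-0.082, 0.997, -0.001], [0.007, -0.0, -1.0]] F [10.1 17.9  6. ] w 0.046 34.2 q [-0.45  0.46  0.17  1.93 -0.11  0.77  1.44]
36 z range -0.021 0.029 dx -0.04 pitch -0.0001 dy -0.01 roll -0.0018 sd [0.0649 0.0029 0.0319 0.0019] rms 0.32 meanflow [-0.04181671  0.0841217 ]
37 z range -0.024 0.023 dx -0.22 pitch -0.0067 dy 0.1 roll -0.0046 sd [0.1467 0.0067 0.0895 0.006 ] rms 0.57 meanflow [0.12367249 0.21336365]
```

{"name": "drive_tool", "arguments": {
  "rows": [
    [[0,0,0,0.0005,0,0.0003,1],[0,0,0,0,0,0,1],[0,0,0,0,0,0,1],[0,0,0,0,0,0,1],[0,0,0,0,0,0,1],[0,0,0,0,0,0,1]]
  ]
}}

```text
time_s: 34.8
position: [0.5304, 0.1236, 0.11]
tcp_rot: [[-0.997, -0.082, -0.006], [-0.082, 0.997, -0.001], [0.006, -0.0, -1.0]]
contact_force: [11.2, 17.3, 8.0]
grip_width: 0.046
grip_force: 30.0
```

```bash
python3 -c "
from bench import manip
print(manip.job_done())"
```

```text
the job is handed in; nothing more can be done
None
```

I've handed the job in, with no verdict shown: the feed board leans on the crate, and the post is in the corner, still gripped and pressed at about 11 N on the side board and 17 N on the end board. It took two regrips after the post tilted under pressure, I viewed 11 pictures against your limit of 10, and the final pose was checked by force and image tracking, not by eye.

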